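Clamp the band on the pump's barbed stub

TASK

Take the larger of the two band clamps from the slotted stand and slide it over the barbed stub of the bench pump until the band stands against the stub's collar, pushing gently. Then turn the clamp's black key clockwise, as seen from above, until the band is snug on the stub: it must grip firmly, but do not overtighten it and crush the rubber pad. Let go, leave it there, and do not disturb the small clamp, the tins or the bottle.

Things in the scene. Friction and masses are not known exactly. Their poses are not given: they have to be found in the camera images.
- clamp: Larger steel band clamp, loose, about 0.23 kg, upright in either slot of the stand. Band 14 mm wide: round top, straight sides, flat foot. Origin: centre of the foot's underside; x: axis of the 50 mm opening; y across; z up. Worm housing and upright screw at y = -46 mm, balancing knuckle at +y (to 40 mm): it hangs level. Inside the foot a V saddle is drawn up by the screw.
- tab (a point): Top centre of the clamp's steel lifting tab, 90 mm above its foot, 50 mm above the band's centre. Tab 14 mm along the clamp's x, 16 mm along y, 22 mm high. Axes as the clamp's. Pinch it from above across its x faces, fingertips 16 to 18 mm below this point, 25 to 30 N of grip; fingers stay free there also at the collar.
- band_centre (a point): Centre of the clamp's round opening (50 mm across), 40 mm above the clamp's origin. Axes as the clamp's. Fit it with its x along the seat's x: then turning the key also pushes the band to the collar.
- key (a point): On the screw's axis in the black key, 8 mm below the key's top (top 118 mm above the clamp's foot). Key: bar 26 mm long (its x), 10 mm thick (y), 24 mm high, z up, on an 8 mm stem; it turns with the screw. Pinch across the 10 mm from above, fingertips about 16 mm below this point, 40 N of grip; turn clockwise seen from above, regrasp as needed.
- screw: The clamp's screw, origin on its axis 51 mm above the foot, axes as the key's. 1 rad clockwise lifts the saddle 4.5 mm. Drag 0.08 N m; it stays where left; at rest the reading may lie up to the drag below the turning torque. From the start 0.7 to 2.7 rad brings the saddle to the pad; no pose shows this slack. Then torque climbs within 0.3 to 0.4 rad: 0.14 to 0.2 N m is snug, over 0.3 too tight.
- spigot: Grey bench pump, fixed, with a level aluminium stub. Origin: on the table straight below the seat; x along the stub from its free end to the pump, z up. The pump's box is 160 x 150 mm, 157 mm high, its middle 185 mm along +x. Its place and angle vary.
- seat (a point): Point on the stub's axis, 115 mm above the table, where the band's centre plane lies when the band is against the collar. Axes as the spigot's: x along the stub, towards the collar. The seat is a cylinder 44 mm in diameter. Let go, the band hangs on it by its top, its centre 3 mm below this point. Free air below for the clamp's foot.
- stub_tip (a point): Centre of the stub's free end, 52 mm from the seat along the seat's -x. The end is a cone growing from 28 mm diameter to the barb, 46.4 mm in diameter, which ends 12 mm before the seat; the centred band clears the barb by 1.8 mm all round.
- collar: Dark steel collar, 56 mm diameter, 6 mm thick, fixed on the stub; its near face lies 7.5 mm from the seat along +x. Its origin and axes are the spigot's. Behind it a 38 mm pipe runs 85 mm to the pump. Push the band on it with a few newtons, 25 at most.
- pad: Rubber pad on the underside of the seat, 13 mm wide, standing 1 mm proud; fixed. Its origin and axes are the spigot's. The clamp's saddle presses on it when the screw is tightened: under 10 N is loose, over 55 N crushes it.
- stand: Fixed wooden stand, 70 x 270 x 12 mm; origin: centre of its underside; y along its length. Two slots at y = +65 and -65 mm, 17 mm wide, walls 14 mm high, each hold the foot of a clamp on the stand's top. Clamps lift straight out.
- small_clamp: Smaller clamp of the same make in the other slot (opening 24 mm, 78 mm tall, too small for the stub), loose; leave it. Origin: centre of its foot's underside.
- tin_a: Open steel sample tin, 60 mm diameter, 45 mm high, loose; leave it. Origin: centre of the underside.
- tin_b: The other steel sample tin, same size; leave it. Origin: centre of the underside.
- wash_bottle: White plastic bottle, 72 mm diameter, 170 mm tall, loose; leave it. Origin: centre of the underside.
Not all that is in view belongs to the job. Leave any blue, pink or turquoise look-alike of the clamp alone.

How it is judged (in metres and radians):
On the way, in this order (a step that is already met when the one before it is completed fails the run):
1. the band has been slid over the barb and stands at the collar (within 3.5 mm) (x of band_centre in the frame of seat above -0.0035 m and distance between band_centre and seat below 0.008 m), for 0.2 s.
2. the screw has been turned until the band grips the pad (all of step 1 and contact force between clamp and pad above 10 N), for 0.2 s.
At the end, for the whole second after the job is handed in: the large clamp's band stands on the seat, within 3.5 mm of the collar, at rest, and presses on the rubber pad with more than 10 N (all of step 2 and linear speed of clamp below 0.02 m/s); the robot touches nothing.
It fails at once if the clamp is overtightened: it presses on the rubber pad with over 55 N (contact force between clamp and pad above 55 N).
It fails at once if the clamp is rammed against the collar with over 25 N (contact force between clamp and collar above 25 N).
It fails at once if the small clamp, a tin or the bottle is moved by over 25 mm (distance of any of small_clamp, tin_a, tin_b, wash_bottle from where it was at the start of the episode above 0.025 m).
It also fails if it takes over 72 s, if anything falls off the work surface, if the arm or the gripper's body presses on something with over 40 N, if the wrist force passes 120 N, or if a joint passes its speed limit or range.

ROBOT

A 7-joint arm with a two-finger parallel gripper is mounted at the origin on the work surface. World frame = base frame: x ahead of the robot, y to its left, z up, the work surface at z = 0. Lengths are in m, angles in degrees, forces in N, time in s.
With the tool pointing down it reaches from about 0.425 to 0.875 m from the base axis. Payload 4.7 kg.
Tool frame: the origin (TCP) lies on the mounting face of the last link; the fingertips stand 182 mm ahead of it and the grasp point (between the pads) lies env.grip_depth ahead of it (env.grip_depth is the distance from the TCP to the grasp point, in m); x points along the fingers, y is the direction in which the jaws open and shut, and the axes are right-handed (so a half turn about x gives the same grasp; the last joint's range is limited). The gripper opens to 87 mm and grips with 3 to 60 N. Pads are 19 mm wide; open, the fingers measure 117 mm over their backs; the gripper's body (75 mm by 190 mm) begins 51 mm behind the grasp point.
Start: joints at [68.703, 18.392, -4.016, 83.108, 1.295, 78.541, -3.26], TCP at [0.245, -0.602, 0.405] pointing down, gripper open.
Joint ranges: [-163.93, 163.93], [-17.29, 119.83], [-79.2, 71.16], [3.27, 140.29], [-89.18, 269.18], [5.43, 117.66], [-154.24, 154.24]. Speed limits (degrees/s): [147.25, 147.25, 180, 180, 180, 180, 180].

INTERFACE

Orientations are given as [roll, pitch, yaw] about the fixed x, y, z axes, in that order (R = Rz(yaw) Ry(pitch) Rx(roll)).
In Python, from cell import sensors, viewer, env gives the robot as it stands.
- The arm moves only by the tool carry_out, never from a script. Its argument "moves" is a list of rows, each a list of 4 numbers: the shift along the world's x, y, z in cm, then the turn about the world's z in rad. In form: [[tx, ty, tz, spin], ...]. A call has 1 to 12 rows; each row shifts and turns the pose as measured when the row begins; what a row does not reach is not made up. A row lasts 1/10 s, in which the tool goes at most 50 mm and 8.59 degrees, less where a joint would pass 70% of its speed; a pose out of reach is approached as far as the arm can. A call with a gripper value outside its range is refused whole. "hand" is the finger opening in cm, from 0 to 8.7, set as the call begins (left out, the last holds). The fingers move at their own pace and stop on an object; "force" is the grip in N (left out, the last holds). Time passes only in rows, so rows that do not move let the fingers close. It gives the time, the measured TCP pose, the force and the opening at its end, in the units of the state.
- sensors.get_obs(): the state, without advancing time (a new reading comes with each control period).
- viewer.read_camera(name): name is "side" or "top"; returns the picture (384x512x3 uint8, red, green, blue); there is no depth.
- viewer.camera_model(name): a dict with "K" (3x3 intrinsics, pixels), "extrinsics" (4x4, takes a point from world to camera coordinates). Camera axes: x right, y down, z forward; pixel columns grow to the right and rows downward; lengths in m; the calibration is good to about 2 mm. A picture is of the moment at which its call begins. camera_model takes no time and is no camera call.
- env.sign_off(): hands the job in, once; it reports no verdict.
The state is a dict: "time_s": time; "qpos": joint angles; "joint_velocities": joint speeds; "effort": joint torques, N m; "tool_pos": TCP position; "tool_rot": TCP orientation; "force": force on the tool from outside, world axes, zero at the start; "wrist_torque": the same for the moment, N m; "grip_width": finger opening in m.
Only numpy, scipy, OpenCV 4.12 (cv2) and the standard library are available. Lean on these libraries where they do the work, as an engineer would, in place of code of your own. Each camera call takes 0.05 s, during which the arm holds its last target. There are 200 camera calls.

## Working session

There is one attempt and no reset: what is moved stays moved. The work goes in short steps, Python scripts to look and compute and a tool call to move; the robot and the scene stay as the last step left them, time stands still between calls to the robot, and variables do not carry over. Pictures are saved under pics/ and viewed, about 8 in all and at most 12, crops included, and the job is handed in when it is done.

Besides the shell and the picture viewer there is one more tool, called after "Call:" in YAML: its name, and indented under it one key for each argument. carry_out: Moves the arm, as the interface text tells. Its arguments: {"type":"object","properties":{"moves":{"type":"array"},"hand":{"type":"number"},"force":{"type":"number"}},"required":["moves"]}

```bash
ls; mkdir -p pics; python3 - <<'E'
from cell import sensors, viewer, env
import cv2,numpy as np
np.set_printoptions(precision=4,suppress=True)
for n in("side","top"):
    im=viewer.read_camera(n); cv2.imwrite(f"pics/{n}0.png",cv2.resize(im[:,:,::-1],(768,576),interpolation=cv2.INTER_CUBIC)); np.save(f"pics/{n}0.npy",im)
    m=viewer.camera_model(n); print(n,m["K"],m["extrinsics"])
print(sensors.get_obs(),env.grip_depth)
E
```

```text
pics
side [[373.4294   0.     259.3217]
 [  0.     373.4294 192.1233]
 [  0.       0.       1.    ]] [[-0.7582 -0.6518  0.0158  0.4364]
 [-0.5224  0.5928 -0.613   0.3473]
 [ 0.3901 -0.473  -0.7899  0.8527]
 [ 0.      0.      0.      1.    ]]
top [[448.0819   0.     253.9615]
 [  0.     448.0819 189.9781]
 [  0.       0.       1.    ]] [[ 0.0256 -0.9994  0.0243  0.0046]
 [-0.9895 -0.0288 -0.1418  0.5601]
 [ 0.1424 -0.0204 -0.9896  0.9468]
 [ 0.      0.      0.      1.    ]]
{'time_s': 0.1, 'qpos': array([68.7043, 18.4329, -4.0161, 83.1681,  1.2959, 78.5403, -3.26  ]), 'joint_velocities': array([-0.0755, -0.0644,  0.0216, -0.1609, -0.0086,  0.0248, -0.0125]), 'effort': array([  0.0002, -49.2573,  -0.4056, -31.3398,  -0.0641,   0.0395,
         0.0001]), 'tool_pos': array([ 0.2445, -0.6021,  0.4038]), 'tool_rot': array([-86.299 ,  89.9037, 115.807 ]), 'force': array([0.3835, 0.245 , 0.5233]), 'wrist_torque': array([-0.0123,  0.0482, -0.0435]), 'grip_width': 0.08726105901694191} 0.1635
```

View pics/side0.png

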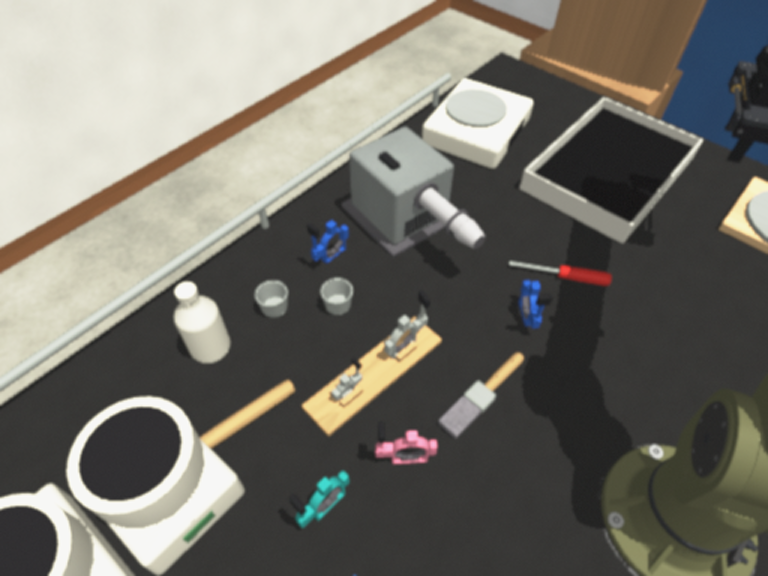

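View pics/top0.png

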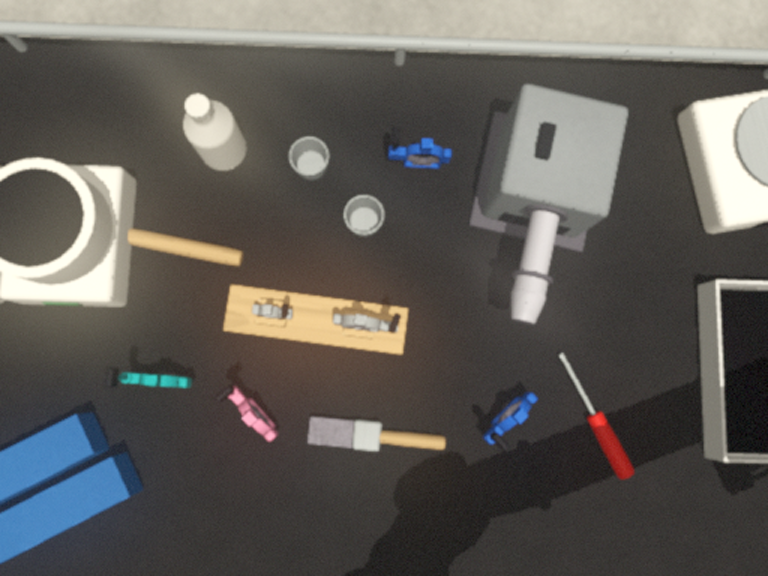

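The top view (768 px wide) shows the stand with the large clamp at (365,320) and its key to the right at (396,323). The stub runs from its tip at (525,318) up to the collar at (533,275). Next I'll zoom in for exact points.

```bash
cat > h.py <<'E'
import numpy as np,cv2
from cell import sensors,viewer,env
np.set_printoptions(precision=4,suppress=True)
def ray(n,u,v):
    m=viewer.camera_model(n);E=np.array(m["extrinsics"]);R=E[:3,:3]
    d=R.T@np.linalg.inv(m["K"])@np.array([u,v,1.]);return -R.T@E[:3,3],d/np.linalg.norm(d)
def plane(n,u,v,z):
    c,d=ray(n,u,v);return c+d*(z-c[2])/d[2]
def tri(pt,ps):
    A=np.zeros((3,3));b=np.zeros(3);L=[]
    for n,p in(("top",pt),("side",ps)):
        c,d=ray(n,*p);P=np.eye(3)-np.outer(d,d);A+=P;b+=P@c;L.append((P,c))
    x=np.linalg.solve(A,b);return x,[np.linalg.norm(P@(x-c))*1000 for P,c in L]
def proj(n,X):
    m=viewer.camera_model(n);E=np.array(m["extrinsics"]);p=np.array(m["K"])@(E[:3,:3]@X+E[:3,3]);return p[:2]/p[2]
E
python3 - <<'E'
from h import *
t=np.load("pics/top0.npy");s=np.load("pics/side0.npy")
def crop(im,x,y,w,h,k):
    c=cv2.resize(im[y:y+h,x:x+w,::-1],None,fx=k,fy=k,interpolation=cv2.INTER_CUBIC)
    for i in range(0,w,10): cv2.putText(c,str(x+i),(i*k,10),0,.35,(0,255,255),1);cv2.line(c,(i*k,12),(i*k,18),(0,255,255),1)
    for i in range(0,h,10): cv2.putText(c,str(y+i),(0,i*k+4),0,.35,(0,255,255),1)
    return c
a=crop(t,210,195,66,38,6);b=crop(t,325,120,66,98,6)[:, :396]
c=crop(s,250,190,48,60,6)[:, :396];d=crop(s,270,115,66,50,6)
cv2.imwrite("pics/z0.png",np.hstack([np.vstack([a,np.zeros((588-228-0,396,3),np.uint8)]),b]))
z=np.zeros((660,396,3),np.uint8);z[:360,:288]=c
z=z[:600];z2=np.zeros((600,396,3),np.uint8);z2[:300]=d
# top crop of clamp put with side views
z[365:593]=a
cv2.imwrite("pics/z1.png",np.hstack([z,z2]))
cv2.imwrite("pics/z2.png",b)
# stand
hsv=cv2.cvtColor(t,cv2.COLOR_RGB2HSV);m=cv2.inRange(hsv,(8,60,120),(30,255,255));m[:185]=0;m[240:]=0;m[:,:145]=0;m[:,280:]=0
m=cv2.morphologyEx(m,cv2.MORPH_CLOSE,np.ones((15,15)));c=max(cv2.findContours(m,0,2)[0],key=cv2.contourArea)
P=np.array([plane("top",*p,0.012)[:2] for p in cv2.boxPoints(cv2.minAreaRect(c))]);print(P,P.mean(0),np.diff(P,axis=0),np.linalg.norm(np.diff(P,axis=0),axis=1))
E
```

```text
[[ 0.4871  0.2547]
 [ 0.5606  0.2494]
 [ 0.5324 -0.0233]
 [ 0.459  -0.0152]] [0.5098 0.1164] [[ 0.0735 -0.0053]
 [-0.0282 -0.2728]
 [-0.0733  0.0081]] [0.0737 0.2742 0.0738]
```

View pics/z1.png

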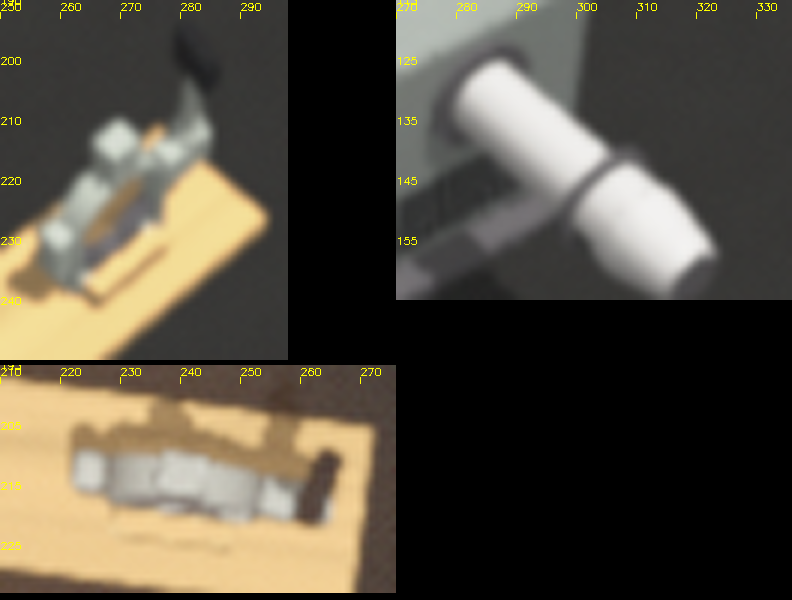

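View pics/z2.png

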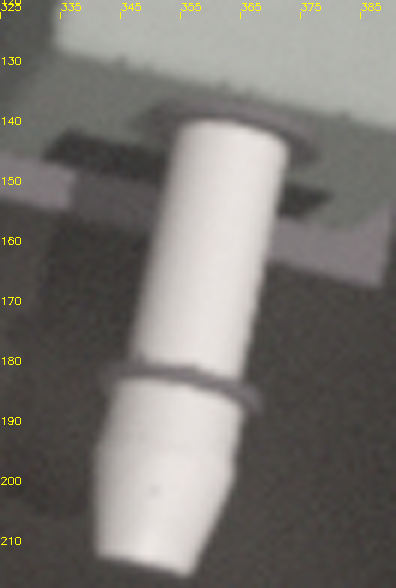

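The crops show the clamp's tab top at about top (240.7,212.5) and side (269.5,212). The stub's pipe edges, the collar ends at about top (342.5,183.3) and (368.3,187), and the tip ends at about (340.8,212.2) and (357.2,215.8) are all visible.

```bash
python3 - <<'E'
from h import *
f=lambda x,y,z=.115:plane("top",325+x/6-.4,120+y/6-.4,z)
print("tab plane",plane("top",240.3,212.1,.102),"tri",tri((240.3,212.1),(269,211.5)))
for n in("pipeL",(180,125),(133,355)),("pipeR",(287,150),(243,372)):
    a,b=f(*n[1]),f(*n[2]);d=a-b;print(n[0],a,b,np.degrees(np.arctan2(d[1],d[0])))
for nm,l,r in(("tip",(95,553),(193,575)),("barb",(97,450),(237,462)),("collar",(104,382),(259,402)),("pipe",(133,355),(243,372)),("pipe2",(180,125),(287,150))):
    a,b=f(*l),f(*r);print(nm,(a+b)/2,np.linalg.norm(a-b))
X=lambda x,y:(270+x/6-.4,115+y/6-.4)
print("tip tri",tri((348.6,213.6),X(297,278)))
t=np.load("pics/top0.npy");g=t.max(2);
m=(g[195:233,250:276]<110).astype(np.uint8);n,l,st,ce=cv2.connectedComponentsWithStats(m)
for k in range(n):print(st[k],ce[k]+[250,195])
# pump top edges
E
```

```text
tab plane [0.5043 0.048  0.102 ] tri (array([0.5042, 0.048 , 0.1032]), [np.float64(0.007800543738158756), np.float64(0.007800543738137053)])
pipeL [ 0.659  -0.1848  0.115 ] [ 0.5777 -0.1682  0.115 ] -11.58998919783881
pipeR [ 0.6513 -0.222   0.115 ] [ 0.5729 -0.2059  0.115 ] -11.59853891957425
tip [ 0.5062 -0.1716  0.115 ] 0.03388947559509517
barb [ 0.5432 -0.1797  0.115 ] 0.04790327226841073
collar [ 0.5654 -0.1847  0.115 ] 0.05339490078608086
pipe [ 0.5753 -0.187   0.115 ] 0.03805682165803032
pipe2 [ 0.6551 -0.2034  0.115 ] 0.037957090228870685
tip tri (array([ 0.5064, -0.1729,  0.1103]), [np.float64(0.3198543335547057), np.float64(0.3198543335546311)])
[  0   7  23  31 594] [259.9108 217.431 ]
[  0   0  26  38 352] [266.875  206.6733]
[10 15  6 11 42] [262.4524 215.119 ]
```

Call:
carry_out:
  moves:
    - [2.5, 4.2, 0, 0.09]
    - [2.5, 4.2, 0, 0.09]
    - [2.5, 4.2, 0, 0.09]
    - [2.5, 4.2, 0, 0.09]
    - [2.5, 4.2, 0, 0.09]
    - [2.5, 4.2, 0, 0.09]
    - [2.5, 4.2, 0, 0.09]
    - [2.5, 4.2, 0, 0.09]
    - [2, 4.3, 0, 0.09]
    - [1.5, 4.3, 0, 0.09]
    - [1, 4.3, 0, 0.09]
    - [0, 4.3, 0, 0.09]
  hand: 6.0
  force: 28

```text
time_s: 1.3
tool_pos: [0.4872, -0.0812, 0.3973]
tool_rot: [-58.3, 89.6, -152.7]
force: [0.2, 0.5, 0.1]
grip_width: 0.06
```

Call:
carry_out:
  moves:
    - [0.4, 4, 0, -0.01]
    - [0.4, 4, 0, -0.01]
    - [0.5, 3, 0, -0.01]
    - [0.4, 2, -1, 0]
    - [0, 0, 0, 0]
    - [0, 0, 0, 0]

```text
time_s: 1.9
tool_pos: [0.5022, 0.0624, 0.3862]
tool_rot: [-69.1, 89.5, -164.3]
force: [0.7, -0.3, -0.3]
grip_width: 0.0604
```

```bash
python3 - <<'E'
from h import *
o=sensors.get_obs();r=o["tool_rot"];p=o["tool_pos"]
print(p,"tooly",(r[2]-r[0]+90+180)%360-180,o["qpos"],o["force"])
t=viewer.read_camera("top");s=viewer.read_camera("side");o=sensors.get_obs()
k=6
a=cv2.resize(s[150:240,240:306,::-1],None,fx=k,fy=k,interpolation=cv2.INTER_CUBIC)
b=cv2.resize(t[170:260,205:271,::-1],None,fx=k,fy=k,interpolation=cv2.INTER_CUBIC)
cv2.imwrite("pics/a1.png",np.hstack([a,b]))
E
```

```text
[0.5022 0.0624 0.3862] tooly -5.2687233785981675 [ 30.1598   3.9136 -41.5549 103.2802   2.7351  74.313  -17.3606] [ 0.748  -0.3275 -0.3084]
```

View pics/a1.png

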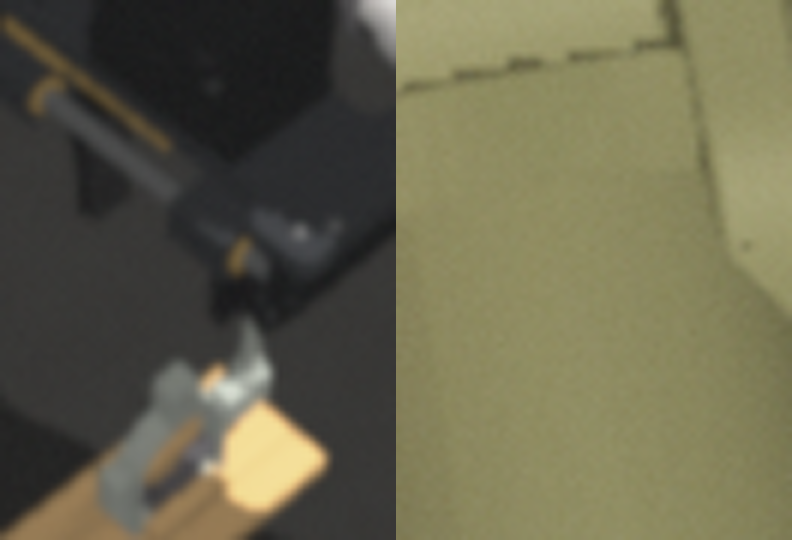

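The side view shows the gripper above the clamp, and the arm hides the top view. I'll correct y and descend.

Call:
carry_out:
  moves:
    - [0, -1.3, -2, -0.01]
    - [0, 0, -3, 0]
    - [0, 0, -3, 0]
    - [0, 0, -1, 0]
    - [0, 0, 0, 0]

```text
time_s: 2.5
tool_pos: [0.5031, 0.0406, 0.2959]
tool_rot: [-27.1, 89.6, -123.8]
force: [-0.2, -0.1, -0.2]
grip_width: 0.0602
```

```bash
cat >> h.py <<'E'
from scipy.spatial.transform import Rotation as Ro
def st():
    o=sensors.get_obs();R=Ro.from_euler("xyz",o["tool_rot"],degrees=True).as_matrix()
    print("t",o["time_s"],"tcp",o["tool_pos"],"tip",o["tool_pos"]+.182*R[:,0],"tooly",round(np.degrees(np.arctan2(R[1,1],R[0,1])),2),"x",R[:,0]);print("q",o["qpos"],"F",o["force"],"T",o["wrist_torque"],"w",round(o["grip_width"],4));return o,R
E
python3 -c "
from h import *
st()"
```

```text
t 2.5 tcp [0.5031 0.0406 0.2959] tip [0.5024 0.0395 0.1139] tooly -6.69 x [-0.0039 -0.0058 -1.    ]
q [ 30.1547   8.7725 -40.4467 109.8744   6.6502  63.8598 -19.6129] F [-0.2033 -0.1197 -0.1722] T [ 0.0005 -0.0697  0.012 ] w 0.0602
```

Call:
carry_out:
  moves:
    - [0.15, 0.9, 0, 0]
    - [0, 0, 0, 0]
    - [0, 0, -1.5, 0]
    - [0, 0, -1.3, 0]
    - [0, 0, 0, 0]

```text
time_s: 3.0
tool_pos: [0.5066, 0.05, 0.2702]
tool_rot: [34.0, 89.6, -62.8]
force: [0.5, -0.5, 0.0]
grip_width: 0.06
```

```bash
python3 -c "
from h import *
st()"
```

```text
t 3.0 tcp [0.5066 0.05   0.2702] tip [0.5073 0.0488 0.0882] tooly -6.78 x [ 0.0034 -0.0066 -1.    ]
q [ 28.6422  11.18   -40.5246 110.9269   8.7735  60.7016 -22.4211] F [ 0.4835 -0.5396  0.0022] T [ 0.0296 -0.0498 -0.0051] w 0.06
```

Call:
carry_out:
  moves:
    - [-0.25, 0, -0.3, 0.01]
    - [0, 0, 0, 0]

```text
time_s: 3.2
tool_pos: [0.5037, 0.0502, 0.2663]
tool_rot: [24.4, 89.6, -71.7]
force: [-0.9, 0.7, -0.8]
grip_width: 0.0602
```

Call:
carry_out:
  moves:
    - [0, 0, 0, 0]
    - [0, 0, 0, 0]
    - [0, 0, 0, 0]
    - [0, 0, 0, 0]
    - [0, 0, 0, 0]
    - [0, 0, 0, 0]
    - [0, 0, 0, 0]
    - [0, 0, 0, 0]
  hand: 0.8
  force: 28

```text
time_s: 4.0
tool_pos: [0.5041, 0.0501, 0.2673]
tool_rot: [36.2, 89.6, -60.0]
force: [-0.3, 0.8, -0.8]
grip_width: 0.0138
```

```bash
python3 -c "
from h import *
st()"
```

```text
t 4.0 tcp [0.5041 0.0501 0.2673] tip [0.5048 0.0489 0.0853] tooly -6.14 x [ 0.0038 -0.0066 -1.    ]
q [ 28.7598  11.0646 -40.6322 111.42     8.7487  60.2875 -21.8311] F [-0.3247  0.8258 -0.8175] T [-0.0097 -0.1663 -0.0518] w 0.0138
```

Call:
carry_out:
  moves:
    - [0, 0, 0.5, 0]
    - [0, 0, 1, 0]
    - [0, 0, 2, 0]
    - [0, 0, 2, 0]
    - [0, 0, 1.5, 0]
    - [0, 0, 0.5, 0]
    - [0, 0, 0, 0]

```text
time_s: 4.7
tool_pos: [0.5026, 0.0502, 0.3463]
tool_rot: [14.8, 89.6, -81.3]
force: [-0.4, 0.1, -2.1]
grip_width: 0.014
```

Call:
carry_out:
  moves:
    - [-0.5, -1, 0, 0]
    - [-1, -2, 0, -0.01]
    - [-1, -2.5, 0, -0.01]
    - [-1, -2.5, 0, -0.02]
    - [-1, -2.5, 0, -0.02]
    - [0, -2.5, 0, -0.02]
    - [0, -2.5, 0, -0.01]
    - [0, -2, 0, -0.01]
    - [0, -1, 0, 0]
    - [0, -0.5, 0, 0]
    - [0, 0, 0, 0]
    - [0, 0, 0, 0]

```text
time_s: 5.9
tool_pos: [0.4479, -0.1497, 0.338]
tool_rot: [-75.5, 89.1, -177.5]
force: [-0.4, 0.4, -1.8]
grip_width: 0.0141
```

```bash
python3 - <<'E'
from h import *
st()
t=viewer.read_camera("top");s=viewer.read_camera("side");st()
k=2
cv2.imwrite("pics/b1.png",np.vstack([cv2.resize(s[90:230,200:400,::-1],None,fx=4,fy=4,interpolation=cv2.INTER_CUBIC)]))
cv2.imwrite("pics/b1t.png",t[:,:,::-1])
E
```

```text
t 5.9 tcp [ 0.4479 -0.1497  0.338 ] tip [ 0.4451 -0.1498  0.156 ] tooly -11.97 x [-0.0149 -0.0007 -0.9999]
q [ 44.3071   0.8591 -29.1605 111.3106   0.727   68.7547   2.9137] F [-0.4335  0.4422 -1.808 ] T [-0.0303 -0.0939  0.0469] w 0.0141
t 6.0 tcp [ 0.4479 -0.1495  0.3381] tip [ 0.4453 -0.1497  0.1561] tooly -11.93 x [-0.0147 -0.001  -0.9999]
q [ 44.2873   0.8452 -29.1693 111.3078   0.7386  68.7525   2.9136] F [ 0.1388  0.4157 -2.985 ] T [ 0.0191 -0.098   0.0097] w 0.0138
```

View pics/b1.png

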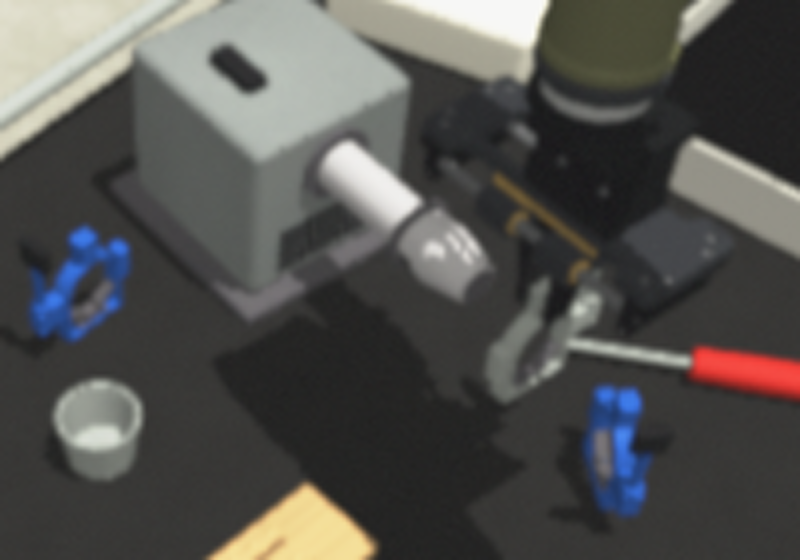

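The side view shows the clamp held upright in front of the stub's tip, with its opening facing the stub. I'll check whether the top camera sees the clamp.

```bash
python3 - <<'E'
from h import *
t=cv2.imread("pics/b1t.png");p=proj("top",np.array([.445,-.15,.16]));print(p)
u,v=p.astype(int)
c=cv2.resize(t[max(0,v-70):v+50,max(0,u-80):u+80],None,fx=5,fy=5,interpolation=cv2.INTER_CUBIC)
cv2.imwrite("pics/b2.png",c);print(max(0,v-70),max(0,u-80))
E
```

```text
[342.97   243.1417]
173 262
```

View pics/b2.png

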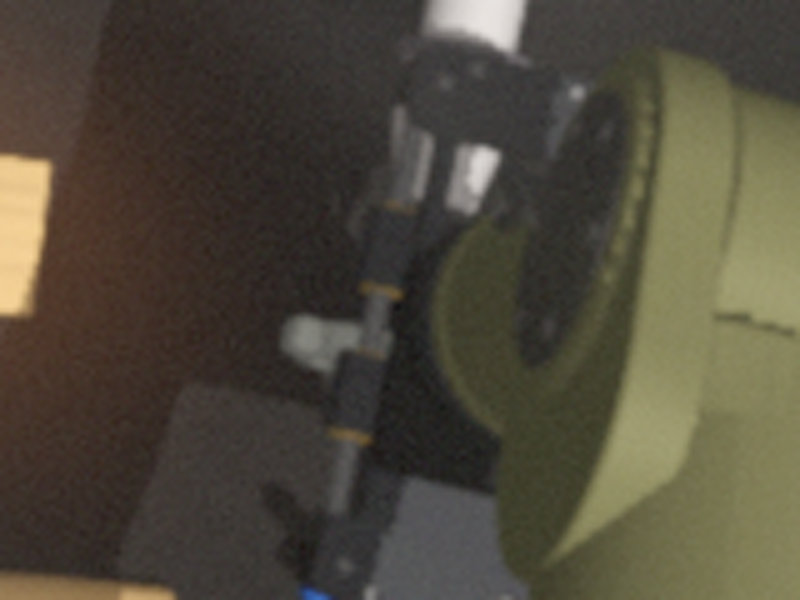

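The top view shows only the knuckle, with its outer end at about pixel (318.6,241). I'll compare that with the tip pose.

```bash
python3 - <<'E'
from h import *
tip0=np.array([.5048,.0489]);a0=np.radians(-6.1);a1=np.radians(-11.95);tip1=np.array([.4453,-.1497])
for h in(.035,.045,.055):
    k0=plane("top",222-.4,212.3,.012+h)[:2]-tip0;k1=plane("top",318.4,240.8,.0828+h)[:2]-tip1
    print(h,[ (np.array([[np.cos(a),np.sin(a)],[-np.sin(a),np.cos(a)]])@k).round(4) for k,a in((k0,a0),(k1,a1))])
# stub axis lateral of present tip
d=np.array([np.cos(np.radians(-11.8)),np.sin(np.radians(-11.8))]);n=np.array([-d[1],d[0]])
for p in((.5062,-.1716),(.5432,-.1797),(.5654,-.1847),(.5753,-.187),(.6551,-.2034)):
    print("lat of stub pt rel tip",(np.array(p)-tip1)@n,(np.array(p)-tip1)@d)
E
```

```text
0.035 [array([-0.0012,  0.0401]), array([-0.004 ,  0.0397])]
0.045 [array([-0.0021,  0.0395]), array([-0.0047,  0.0413])]
0.055 [array([-0.0029,  0.0389]), array([-0.0053,  0.0429])]
lat of stub pt rel tip -0.008983386256715869 0.06409148751092184
lat of stub pt rel tip -0.009345858187539264 0.10196599891502271
lat of stub pt rel tip -0.00970038278045995 0.12471933520474107
lat of stub pt rel tip -0.009927266861378098 0.13488046327271788
lat of stub pt rel tip -0.00966190710009486 0.21634781614610568
```

Call:
carry_out:
  moves:
    - [-0.2, -0.95, -0.75, 0]
    - [0, 0, 0, 0]
    - [1, -0.2, 0, 0]
    - [1, -0.2, 0, 0]
    - [0.5, -0.1, 0, 0]
    - [0, 0, 0, 0]
    - [0, 0, 0, 0]

```text
time_s: 6.7
tool_pos: [0.4743, -0.1633, 0.33]
tool_rot: [-76.7, 89.2, -178.4]
force: [-0.0, 0.4, -2.1]
grip_width: 0.0133
```

```bash
cat >> h.py <<'E'
def lat():
    o,R=st();tp=o["tool_pos"]+.182*R[:,0];a=np.radians(-11.9);d=np.array([np.cos(a),np.sin(a)]);n=np.array([-d[1],d[0]])
    v=tp[:2]-np.array([.556,-.1825]);print("mm along",v@d*1e3,"lat",v@n*1e3,"dz",(tp[2]-.1483)*1e3,"F along/lat",o["force"][:2]@d,o["force"][:2]@n)
E
python3 - <<'E'
from h import *
lat()
t=viewer.read_camera("top");s=viewer.read_camera("side")
cv2.imwrite("pics/c1.png",np.hstack([cv2.resize(s[110:210,290:350,::-1],None,fx=6,fy=6,interpolation=cv2.INTER_CUBIC),cv2.resize(t[160:260,310:380,::-1],None,fx=6,fy=6,interpolation=cv2.INTER_CUBIC)]))
E
```

```text
t 6.7 tcp [ 0.4743 -0.1633  0.33  ] tip [ 0.4718 -0.1634  0.148 ] tooly -11.71 x [-0.0135 -0.0004 -0.9999]
q [ 43.7547   5.2045 -29.096  108.2201   2.962   68.0004   1.9054] F [-0.0307  0.3654 -2.0861] T [-0.0087 -0.0663  0.0055] w 0.0133
mm along -86.30678426110592 lat 1.3442667537354112 dz -0.2501777116329096 F along/lat -0.10544006094607841 0.3512454713354947
```

View pics/c1.png

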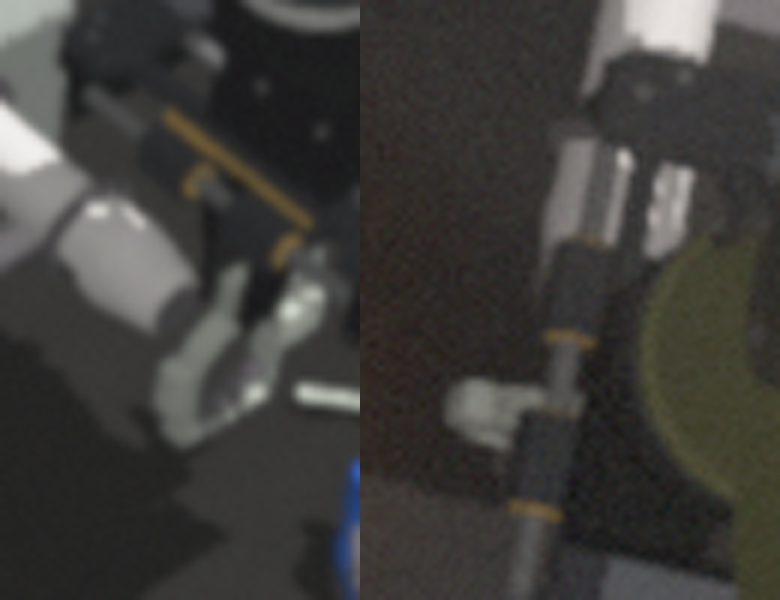

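```bash
python3 - <<'E'
from h import *
x,e=tri((224.6,211.9),(259.6,228.6));print("knuckle top initial",x,e)
h=x[2]
a=np.radians(-11.9);d=np.array([np.cos(a),np.sin(a)]);n=np.array([-d[1],d[0]])
for hh in(.045,.05,.055,.06):
  k0=plane("top",221.6,212,.012+hh)[:2]-np.array([.5048,.0489]);a0=np.radians(-6.1)
  k=plane("top",310+85/6-.4,160+410/6-.4,.075+hh)[:2]
  print(hh,"init y",k0@[-np.sin(a0),np.cos(a0)],"lat vs tip",(k-np.array([.4718,-.1634]))@n, "vs axis pts",[((k-np.array(p))@n).round(4) for p in((.5062,-.1716),(.5432,-.1797),(.5654,-.1847),(.5753,-.187),(.6551,-.2034))])
E
```

```text
knuckle top initial [0.507  0.0815 0.0599] [np.float64(0.8586654462328157), np.float64(0.8586654462328682)]
0.045 init y 0.03963447065497966 lat vs tip 0.04294930128109199 vs axis pts [np.float64(0.0439), np.float64(0.0442), np.float64(0.0445), np.float64(0.0447), np.float64(0.0443)]
0.05 init y 0.03933487102506904 lat vs tip 0.04376013487392643 vs axis pts [np.float64(0.0447), np.float64(0.045), np.float64(0.0453), np.float64(0.0455), np.float64(0.0451)]
0.055 init y 0.03903527139515841 lat vs tip 0.04457096846676092 vs axis pts [np.float64(0.0455), np.float64(0.0458), np.float64(0.0461), np.float64(0.0463), np.float64(0.0459)]
0.06 init y 0.038735671765247774 lat vs tip 0.0453818020595954 vs axis pts [np.float64(0.0463), np.float64(0.0466), np.float64(0.0469), np.float64(0.0471), np.float64(0.0467)]
```

Call:
carry_out:
  moves:
    - [0, -0.3, 0, 0]
    - [0.8, -0.17, 0, 0]
    - [0.8, -0.17, 0, 0]
    - [0.8, -0.17, 0, 0]
    - [0.5, -0.1, 0, 0]
    - [0.5, -0.1, 0, 0]
    - [0.4, -0.1, 0, 0]
    - [0, 0, 0, 0]
    - [0, 0, 0, 0]

```text
time_s: 7.7
tool_pos: [0.5154, -0.1756, 0.3299]
tool_rot: [-75.5, 89.2, -177.3]
force: [0.1, 0.3, -0.9]
grip_width: 0.014
```

```bash
python3 -c "
from h import *
lat()"
```

```text
t 7.7 tcp [ 0.5154 -0.1756  0.3299] tip [ 0.513  -0.1757  0.1479] tooly -11.75 x [-0.0136 -0.0006 -0.9999]
q [ 42.203   10.7488 -29.0482 102.6205   5.8075  68.8069  -0.3408] F [ 0.1346  0.3355 -0.8999] T [-0.0614 -0.097   0.0217] w 0.014
mm along -43.48865487992424 lat -2.262930958048733 dz -0.3987815453527499 F along/lat 0.062499958109612855 0.3560788883874815
```

Call:
carry_out:
  moves:
    - [0.4, -0.1, 0, 0]
    - [0.4, -0.08, 0, 0]
    - [0, 0, 0, 0]
    - [0, 0, 0, 0]

```text
time_s: 8.1
tool_pos: [0.5237, -0.1776, 0.3299]
tool_rot: [-74.0, 89.2, -175.8]
force: [0.3, 0.0, -1.8]
grip_width: 0.0137
```

```bash
python3 -c "
from h import *
lat()"
```

```text
t 8.1 tcp [ 0.5237 -0.1776  0.3299] tip [ 0.5212 -0.1778  0.148 ] tooly -11.76 x [-0.0139 -0.001  -0.9999]
q [ 41.8159  11.8157 -29.0118 101.4714   6.3623  69.0458  -0.8004] F [ 0.3249  0.0293 -1.8141] T [-0.0474 -0.0812  0.0352] w 0.0137
mm along -35.039760367786826 lat -2.5504834614522283 dz -0.34413879772277056 F along/lat 0.31191028432187856 0.095689474800357
```

Call:
carry_out:
  moves:
    - [0.05, 0.25, 0, 0]
    - [0.05, 0.25, 0, 0]
    - [0, 0, 0, 0]

```text
time_s: 8.4
tool_pos: [0.5247, -0.172, 0.33]
tool_rot: [-74.5, 89.2, -176.2]
force: [0.1, 0.4, -2.2]
grip_width: 0.0136
```

```bash
python3 -c "
from h import *
lat()"
```

```text
t 8.4 tcp [ 0.5247 -0.172   0.33  ] tip [ 0.5221 -0.1722  0.148 ] tooly -11.76 x [-0.0141 -0.0009 -0.9999]
q [ 41.4615  11.7364 -29.2367 101.5775   6.3527  69.0445  -1.3806] F [ 0.1491  0.4317 -2.2102] T [-0.0193 -0.1151 -0.0496] w 0.0136
mm along -35.314685458922966 lat 3.1250209544576153 dz -0.3276649255779529 F along/lat 0.05688794600164011 0.4531499897350581
```

Call:
carry_out:
  moves:
    - [0.02, 0.12, 0, 0]
    - [0.02, 0.12, 0, 0]
    - [0, 0, 0, 0]

```text
time_s: 8.7
tool_pos: [0.5249, -0.1694, 0.33]
tool_rot: [-72.3, 89.2, -174.0]
force: [0.7, -1.0, -3.0]
grip_width: 0.0137
```

```bash
python3 -c "
from h import *
lat()"
```

```text
t 8.7 tcp [ 0.5249 -0.1694  0.33  ] tip [ 0.5224 -0.1696  0.148 ] tooly -11.75 x [-0.0142 -0.0015 -0.9999]
q [ 41.2868  11.6772 -29.3348 101.6423   6.3721  69.0428  -1.6535] F [ 0.6612 -0.9832 -3.0138] T [-0.1191 -0.1203 -0.0071] w 0.0137
mm along -35.562192443191584 lat 5.642910831587585 dz -0.25449674208227746 F along/lat 0.8497250247434944 -0.8256869913187794
```

Call:
carry_out:
  moves:
    - [0.02, 0.12, 0, 0]
    - [0, 0, 0, 0]
    - [0, 0, 0, 0]

```text
time_s: 9.0
tool_pos: [0.525, -0.169, 0.33]
tool_rot: [-66.9, 89.2, -168.7]
force: [-0.8, -0.4, -1.5]
grip_width: 0.0135
```

```bash
python3 -c "
from h import *
lat()"
```

```text
t 9.0 tcp [ 0.525 -0.169  0.33 ] tip [ 0.5224 -0.1695  0.1481] tooly -11.8 x [-0.0143 -0.0029 -0.9999]
q [ 41.2304  11.6547 -29.3348 101.6638   6.4429  69.0326  -1.7914] F [-0.7952 -0.4014 -1.5155] T [-0.1718 -0.0518  0.0139] w 0.0135
mm along -35.60078472939848 lat 5.756722951747296 dz -0.2315474422683872 F along/lat -0.6953064731882623 -0.5567368433668313
```

Call:
carry_out:
  moves:
    - [-0.1, -0.45, 0, 0]
    - [-0.1, -0.45, 0, 0]
    - [0, 0, 0, 0]

```text
time_s: 9.3
tool_pos: [0.5229, -0.1781, 0.3301]
tool_rot: [-72.2, 89.2, -174.0]
force: [-0.9, 0.1, -3.2]
grip_width: 0.0135
```

Call:
carry_out:
  moves:
    - [-0.02, -0.12, 0, 0]
    - [-0.02, -0.12, 0, 0]
    - [0, 0, 0, 0]

```text
time_s: 9.6
tool_pos: [0.5229, -0.179, 0.3299]
tool_rot: [-86.1, 89.2, 172.2]
force: [0.0, 0.2, -2.9]
grip_width: 0.0139
```

```bash
python3 -c "
from h import *
lat()"
```

```text
t 9.6 tcp [ 0.5229 -0.179   0.3299] tip [ 0.5204 -0.1786  0.1479] tooly -11.71 x [-0.0138  0.0019 -0.9999]
q [ 42.0101  11.7884 -28.9766 101.4981   6.1675  69.0619  -0.453 ] F [ 0.0197  0.2297 -2.8983] T [ 0.1922 -0.0538 -0.0005] w 0.0139
mm along -35.64277222156009 lat -3.574605472856237 dz -0.3524460200678703 F along/lat -0.02810800018263488 0.22878494095116106
```

Call:
carry_out:
  moves:
    - [0.1, 0.47, 0, 0]
    - [0, 0, 0, 0]
    - [0, 0, -0.2, 0]
    - [0, 0, -0.1, 0]
    - [0, 0, 0, 0]

```text
time_s: 10.1
tool_pos: [0.5237, -0.1751, 0.3267]
tool_rot: [-74.4, 89.2, -176.1]
force: [-1.2, -0.4, -2.0]
grip_width: 0.0139
```

```bash
python3 -c "
from h import *
lat()"
```

```text
t 10.1 tcp [ 0.5237 -0.1751  0.3267] tip [ 0.5211 -0.1752  0.1448] tooly -11.74 x [-0.0141 -0.001  -0.9999]
q [ 41.6444  11.8941 -29.092  101.7813   6.4275  68.6902  -1.0828] F [-1.1622 -0.4228 -1.9623] T [-0.0753 -0.1045 -0.024 ] w 0.0139
mm along -35.60385169869199 lat -0.08507988325575591 dz -3.5334545741158854 F along/lat -1.0500127491899223 -0.6533817292829427
```

Call:
carry_out:
  moves:
    - [0, 0, -0.12, 0]
    - [0, 0, 0, 0]
    - [0, 0, 0, 0]

```text
time_s: 10.4
tool_pos: [0.5238, -0.1752, 0.3262]
tool_rot: [-73.1, 89.2, -174.9]
force: [-1.7, -0.1, -0.9]
grip_width: 0.014
```

```bash
python3 -c "
from h import *
lat()"
```

```text
t 10.4 tcp [ 0.5238 -0.1752  0.3262] tip [ 0.5213 -0.1754  0.1442] tooly -11.76 x [-0.0137 -0.0012 -0.9999]
q [ 41.6427  11.9266 -29.0892 101.8124   6.4589  68.6083  -1.1145] F [-1.7056 -0.1088 -0.9313] T [ 0.017  -0.071  -0.0079] w 0.014
mm along -35.42957258888241 lat -0.21191709585359747 dz -4.08340366887866 F along/lat -1.6465446428510566 -0.45814524936631446
```

Call:
carry_out:
  moves:
    - [0.03, 0.13, 0.45, 0]
    - [0, 0, 0, 0]
    - [0, 0, 0, 0]

```text
time_s: 10.7
tool_pos: [0.524, -0.1739, 0.3307]
tool_rot: [-72.6, 89.2, -174.3]
force: [0.2, -0.3, -1.6]
grip_width: 0.0137
```

```bash
python3 -c "
from h import *
lat()"
```

```text
t 10.7 tcp [ 0.524  -0.1739  0.3307] tip [ 0.5215 -0.1742  0.1487] tooly -11.76 x [-0.0137 -0.0014 -0.9999]
q [ 41.6023  11.6801 -29.1562 101.5366   6.3306  69.1011  -1.149 ] F [ 0.2208 -0.2739 -1.6365] T [-0.0921 -0.0967  0.0182] w 0.0137
mm along -35.43107471253648 lat 1.0297041852417466 dz 0.44296692203452115 F along/lat 0.27251804722487366 -0.22251396078809776
```

Centred by touch. Now advancing in small steps.

Call:
carry_out:
  moves:
    - [0.4, -0.085, 0, 0]
    - [0.4, -0.085, 0, 0]
    - [0.2, -0.04, 0, 0]
    - [0, 0, 0, 0]
    - [0, 0, 0, 0]

```text
time_s: 11.2
tool_pos: [0.5351, -0.1764, 0.3303]
tool_rot: [-73.3, 89.2, -175.0]
force: [0.2, -0.3, -2.2]
grip_width: 0.0136
```

```bash
python3 -c "
from h import *
lat()"
```

```text
t 11.2 tcp [ 0.5351 -0.1764  0.3303] tip [ 0.5326 -0.1766  0.1484] tooly -11.76 x [-0.0138 -0.0012 -0.9999]
q [ 41.0734  13.1173 -29.0882 100.0164   7.0265  69.38    -1.7105] F [ 0.2412 -0.2659 -2.241 ] T [-0.0471 -0.0956  0.0091] w 0.0136
mm along -24.08415648530272 lat 0.929511057462147 dz 0.050882958269576894 F along/lat 0.29086703802210223 -0.21040768967698872
```

Call:
carry_out:
  moves:
    - [0.3, -0.06, 0.05, 0]
    - [0.3, -0.06, 0, 0]
    - [0, 0, 0, 0]
    - [0, 0, 0, 0]

```text
time_s: 11.6
tool_pos: [0.5416, -0.1777, 0.3307]
tool_rot: [-74.0, 89.2, -175.8]
force: [0.2, 0.6, -1.9]
grip_width: 0.0135
```

```bash
python3 -c "
from h import *
lat()"
```

```text
t 11.6 tcp [ 0.5416 -0.1777  0.3307] tip [ 0.539  -0.1779  0.1487] tooly -11.77 x [-0.0141 -0.0011 -0.9999]
q [ 40.7584  13.921  -29.048   99.0755   7.4057  69.639   -2.0227] F [ 0.157   0.6439 -1.9299] T [-0.0435 -0.1461  0.0528] w 0.0135
mm along -17.52842581703865 lat 0.9752371320686715 dz 0.44987201304483304 F along/lat 0.020854797175375972 0.6624783089098358
```

Call:
carry_out:
  moves:
    - [0.25, -0.05, 0.02, 0]
    - [0.25, -0.05, 0, 0]
    - [0, 0, 0, 0]

```text
time_s: 11.9
tool_pos: [0.547, -0.1788, 0.331]
tool_rot: [-73.2, 89.2, -175.0]
force: [0.2, -1.1, -1.8]
grip_width: 0.014
```

```bash
python3 -c "
from h import *
lat()"
```

```text
t 11.9 tcp [ 0.547  -0.1788  0.331 ] tip [ 0.5444 -0.1791  0.149 ] tooly -11.77 x [-0.014  -0.0012 -0.9999]
q [ 40.491   14.5732 -29.0069  98.3074   7.7238  69.8294  -2.2729] F [ 0.1814 -1.117  -1.7993] T [-0.0103 -0.1024  0.0057] w 0.014
mm along -12.045559018446436 lat 0.9744304896023167 dz 0.7311406810142362 F along/lat 0.40783013815943264 -1.055624329967183
```

Call:
carry_out:
  moves:
    - [0.25, -0.05, 0.02, 0]
    - [0.15, -0.03, 0, 0]
    - [0, 0, 0, 0]

```text
time_s: 12.2
tool_pos: [0.5514, -0.1797, 0.3312]
tool_rot: [-73.6, 89.2, -175.3]
force: [-1.5, -0.0, -1.5]
grip_width: 0.0139
```

```bash
python3 -c "
from h import *
lat()"
```

```text
t 12.2 tcp [ 0.5514 -0.1797  0.3312] tip [ 0.5488 -0.1799  0.1492] tooly -11.77 x [-0.014  -0.0011 -0.9999]
q [ 40.2689  15.1153 -28.9705  97.6683   7.9725  69.9953  -2.4696] F [-1.5009 -0.0355 -1.451 ] T [ 0.057  -0.1168 -0.0151] w 0.0139
mm along -7.547367398805978 lat 1.0376345121843737 dz 0.9196952997807262 F along/lat -1.4612980939573588 -0.3442466466054002
```

Call:
carry_out:
  moves:
    - [0.15, -0.03, -0.03, 0]
    - [0.1, -0.02, 0, 0]
    - [0, 0, 0, 0]

```text
time_s: 12.5
tool_pos: [0.5541, -0.1803, 0.3308]
tool_rot: [-73.9, 89.2, -175.6]
force: [0.1, -0.2, -2.3]
grip_width: 0.0136
```

```bash
python3 -c "
from h import *
lat()"
```

```text
t 12.5 tcp [ 0.5541 -0.1803  0.3308] tip [ 0.5515 -0.1805  0.1488] tooly -11.77 x [-0.0143 -0.0011 -0.9999]
q [ 40.1268  15.4749 -28.944   97.3065   8.1419  70.0552  -2.6009] F [ 0.0724 -0.2142 -2.313 ] T [-0.0268 -0.1353 -0.0219] w 0.0136
mm along -4.849016748228634 lat 1.0566341191212956 dz 0.5040443785495063 F along/lat 0.11500656069034795 -0.19462176647229323
```

Call:
carry_out:
  moves:
    - [0.12, -0.03, -0.02, 0]
    - [0.1, -0.02, 0, 0]
    - [0, 0, 0, 0]

```text
time_s: 12.8
tool_pos: [0.5564, -0.1808, 0.3306]
tool_rot: [-73.7, 89.2, -175.5]
force: [0.3, 0.1, -1.5]
grip_width: 0.0139
```

```bash
python3 -c "
from h import *
lat()"
```

```text
t 12.8 tcp [ 0.5564 -0.1808  0.3306] tip [ 0.5538 -0.181   0.1486] tooly -11.78 x [-0.0143 -0.0011 -0.9999]
q [ 40.0063  15.7807 -28.9159  96.9794   8.2863  70.1143  -2.7038] F [ 0.3152  0.1321 -1.5199] T [-0.0147 -0.1031  0.0507] w 0.0139
mm along -2.4291726089178374 lat 0.9872476320242695 dz 0.28835464507454 F along/lat 0.2812097247253753 0.1942791691017292
```

Call:
carry_out:
  moves:
    - [0.12, -0.03, 0, 0]
    - [0.1, -0.02, 0, 0]
    - [0, 0, 0, 0]

```text
time_s: 13.1
tool_pos: [0.5588, -0.1814, 0.3306]
tool_rot: [-73.6, 89.2, -175.4]
force: [-1.0, -0.3, -2.2]
grip_width: 0.0137
```

```bash
python3 -c "
from h import *
lat()"
```

```text
t 13.1 tcp [ 0.5588 -0.1814  0.3306] tip [ 0.5562 -0.1816  0.1486] tooly -11.78 x [-0.0143 -0.0012 -0.9999]
q [ 39.8876  16.0748 -28.8891  96.6356   8.423   70.199   -2.8036] F [-0.9625 -0.263  -2.1809] T [ 0.0067 -0.1078 -0.0009] w 0.0137
mm along -0.0016064772648033052 lat 0.9234622240707318 dz 0.310551201524234 F along/lat -0.8876005957128188 -0.45586428027677794
```

Call:
carry_out:
  moves:
    - [0.12, -0.03, 0, 0]
    - [0, 0, 0, 0]

```text
time_s: 13.3
tool_pos: [0.5594, -0.1816, 0.3303]
tool_rot: [-76.3, 89.0, -178.1]
force: [-0.2, -0.6, -3.1]
grip_width: 0.0135
```

```bash
python3 -c "
from h import *
lat()"
```

```text
t 13.3 tcp [ 0.5594 -0.1816  0.3303] tip [ 0.5563 -0.1817  0.1484] tooly -11.78 x [-0.0171 -0.0006 -0.9999]
q [ 39.8268  16.2319 -28.8717  96.4824   8.4856  70.3756  -2.8522] F [-0.1809 -0.5965 -3.1279] T [-0.0032 -0.1274  0.0076] w 0.0135
mm along 0.14964354935062255 lat 0.8822923482686921 dz 0.07572753357154571 F along/lat -0.053996291532236784 -0.6209535417204248
```

Call:
carry_out:
  moves:
    - [0.15, -0.03, 0, 0]
    - [0, 0, 0, 0]

```text
time_s: 13.5
tool_pos: [0.5601, -0.1817, 0.33]
tool_rot: [-78.5, 88.8, 179.7]
force: [-0.2, -0.7, -1.4]
grip_width: 0.0139
```

```bash
python3 -c "
from h import *
lat()"
```

```text
t 13.5 tcp [ 0.5601 -0.1817  0.33  ] tip [ 0.5564 -0.1817  0.1481] tooly -11.8 x [-0.0207  0.0001 -0.9998]
q [ 39.7487  16.4181 -28.8507  96.305    8.5641  70.5981  -2.9249] F [-0.2499 -0.6794 -1.4463] T [-0.0065  0.01    0.0858] w 0.0139
mm along 0.21168137609915294 lat 0.8638023213432557 dz -0.23601005738504988 F along/lat -0.10441520600233059 -0.7162860455479978
```

Call:
carry_out:
  moves:
    - [0, 0, -0.15, 0]
    - [0, 0, -0.1, 0]
    - [0, 0, 0, 0]

```text
time_s: 13.8
tool_pos: [0.5601, -0.1817, 0.3274]
tool_rot: [-78.0, 88.8, -179.8]
force: [-2.6, 1.5, -1.0]
grip_width: 0.0134
```

```bash
python3 -c "
from h import *
lat()"
```

```text
t 13.8 tcp [ 0.5601 -0.1817  0.3274] tip [ 0.5564 -0.1817  0.1454] tooly -11.79 x [-0.0207 -0.0001 -0.9998]
q [ 39.7217  16.5424 -28.8295  96.4774   8.6475  70.3194  -2.9811] F [-2.6352  1.5302 -0.963 ] T [0.1008 0.3321 0.0261] w 0.0134
mm along 0.1908695510648078 lat 0.8095147260244419 dz -2.880621559003871 F along/lat -2.8940681177202285 0.9538976644869244
```

Call:
carry_out:
  moves:
    - [0, 0, 0, 0]
    - [0, 0, 0, 0]
    - [0, 0, 0, 0]
    - [0, 0, 0, 0]
  hand: 3.5

```text
time_s: 14.2
tool_pos: [0.5619, -0.1821, 0.3292]
tool_rot: [-70.3, 89.2, -172.1]
force: [-0.2, -0.5, -0.2]
grip_width: 0.0328
```

```bash
python3 -c "
from h import *
lat()"
```

```text
t 14.2 tcp [ 0.5619 -0.1821  0.3292] tip [ 0.5594 -0.1824  0.1472] tooly -11.79 x [-0.0135 -0.0019 -0.9999]
q [ 39.7147  16.5036 -28.8459  96.3055   8.661   70.0985  -2.9795] F [-0.1972 -0.4618 -0.2222] T [-0.0407 -0.0782  0.0111] w 0.0328
mm along 3.344444246328109 lat 0.8170578448828325 dz -1.1103582734563189 F along/lat -0.09778456038192147 -0.49250544120624845
```

Call:
carry_out:
  moves:
    - [0, 0, 1, 0]
    - [0, 0, 3, 0]
    - [0, 0, 4, 0]
    - [0, 2, 2, 0]
    - [0, 4, 0, 0]
    - [0, 4, 0, 0]
    - [0, 4, 0, 0]
    - [0, 4, 0, 0]
    - [0, 2, 0, 0]
    - [0, 0, 0, 0]
    - [0, 0, 0, 0]

```text
time_s: 15.3
tool_pos: [0.5602, 0.0238, 0.4437]
tool_rot: [25.4, 89.7, -76.6]
force: [0.0, -0.7, 0.1]
grip_width: 0.0352
```

```bash
python3 - <<'E'
from h import *
st()
t=viewer.read_camera("top");s=viewer.read_camera("side")
np.save("pics/td.npy",t);np.save("pics/sd.npy",s)
pt=proj("top",np.array([.55,-.2,.16])).astype(int);ps=proj("side",np.array([.55,-.2,.16])).astype(int);print(pt,ps)
def crop(im,c):
    x,y=c[0]-33,c[1]-40;w,h,k=66,80,6
    q=cv2.resize(im[y:y+h,x:x+w,::-1],None,fx=k,fy=k,interpolation=cv2.INTER_CUBIC)
    for i in range(0,w,10): cv2.putText(q,str(x+i),(i*k,10),0,.35,(0,255,255),1)
    for i in range(0,h,10): cv2.putText(q,str(y+i),(0,i*k+4),0,.35,(0,255,255),1)
    return q
cv2.imwrite("pics/d1.png",np.hstack([crop(t,pt),crop(s,ps)]))
E
```

```text
t 15.3 tcp [0.5602 0.0238 0.4437] tip [0.5604 0.023  0.2617] tooly -11.98 x [ 0.001  -0.0044 -1.    ]
q [ 27.9571   9.1783 -37.0013  91.6677   5.8389  81.0045 -21.5877] F [ 0.032  -0.6796  0.1041] T [-0.0707 -0.0622 -0.0037] w 0.0352
[368 189] [314 135]
```

View pics/d1.png

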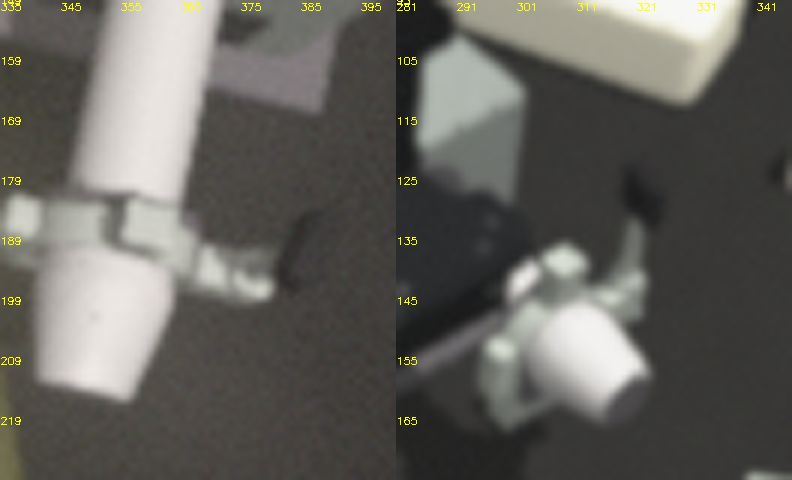

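The clamp now hangs on the stub against the collar. The key shows as a dark bar near (385,190) in the top view and (322,127) in the side view. I'll segment it.

```bash
python3 - <<'E'
from h import *
T=np.load("pics/td.npy").astype(int).sum(2)//3;S=np.load("pics/sd.npy").astype(int).sum(2)//3
print("cols 376..393");
for v in range(180,202):print(v,*["%3d"%x for x in T[v,376:394]])
print("side cols 316..330")
for v in range(119,136):print(v,*["%3d"%x for x in S[v,314:332]])
E
```

```text
cols 376..393
180  71  70  69  70  71  69  68  66  63  67  61  68  67  67  65  65  66  63
181  68  70  67  72  69  70  69  69  65  65  64  64  66  64  68  64  63  62
182  75  71  66  71  66  69  69  68  68  67  66  65  66  63  63  58  64  68
183  66  70  71  71  72  66  68  69  66  70  65  64  65  60  61  63  65  65
184  69  69  67  68  71  68  70  66  68  60  55  54  55  61  63  62  62  64
185  69  69  70  67  64  68  68  64  59  49  50  54  59  61  60  61  63  65
186  69  69  70  70  69  73  66  59  49  48  55  54  59  63  62  64  63  63
187  66  66  71  67  65  68  66  58  49  48  54  59  61  61  57  61  62  65
188  68  73  70  68  68  65  61  54  48  52  56  62  61  61  62  62  68  64
189  75  73  75  74  70  71  61  50  48  53  61  64  60  61  62  62  65  62
190  93  99  94  86  82  72  56  51  53  61  62  64  62  65  61  67  64  66
191 120 117 108  98  89  72  50  52  53  63  60  65  62  61  63  65  66  66
192 116 114 108  99  83  59  52  50  58  64  62  63  58  65  64  64  67  61
193 109 104 103  97  79  53  49  55  63  62  65  63  62  64  65  63  63  66
194 116 111 115 100  7
[... 1196 characters left out ...]
  55  55  55  54
127  54  55  55  51  45  34  29  30  34  38  44  46  52  54  55  55  55  54
128  54  55  55  53  46  37  29  28  32  35  37  43  51  55  55  55  54  54
129  56  55  55  55  51  42  33  32  33  33  36  45  51  54  55  56  55  55
130  56  56  56  54  54  51  47  38  33  34  38  45  52  55  55  55  56  55
131  57  55  56  55  57  64  70  58  41  37  38  47  54  55  56  55  56  56
132  56  56  57  55  60  76  91  82  55  41  44  52  54  55  56  54  55  56
133  55  55  55  56  63  83 102  96  68  51  49  54  56  55  56  55  54  54
134  55  55  55  56  66  88 106 101  75  58  54  56  56  55  55  54  55  55
135  55  54  55  58  71  93 106 101  75  58  56  56  54  54  55  55  55  54
```

```bash
python3 - <<'E'
from h import *
T=np.load("pics/top0.npy").astype(int).sum(2)//3;S=np.load("pics/side0.npy").astype(int).sum(2)//3
for v in range(205,226):print(v,*["%3d"%x for x in T[v,254:272]])
print("side 276..290")
for v in range(192,208):print(v,*["%3d"%x for x in S[v,274:290]])
a0=np.radians(-6.1);y0=np.array([-np.sin(a0),np.cos(a0)]);K0=np.r_[np.array([.504,.0485])-.046*y0,0]
print("K0",K0)
for nm in("top","side"):
  print(nm,"top c",proj(nm,K0+[0,0,.130]),"bot c",proj(nm,K0+[0,0,.106]),"13mm x",proj(nm,K0+[.013,0,.130]),"13mm y",proj(nm,K0+[0,.013,.130]))
K1=np.array([.547,-.2267,0])
for nm in("top","side"):
  print(nm,"top c",proj(nm,K1+[0,0,.190]),"bot c",proj(nm,K1+[0,0,.166]),"13mm x",proj(nm,K1+[.013,0,.19]),"13mm y",proj(nm,K1+[0,.013,.19]))
E
```

```text
205 148 126 122 125 123 131 168 187 188 188 185 177 171 167 163 159 155 133
206 133 125 127 126 129 154 181 191 192 191 193 191 192 193 192 191 187 163
207 128 124 123 126 134 167 189 194 193 191 192 193 192 194 194 194 191 165
208 127 120 121 125 128 166 187 189 185 171 164 171 186 193 193 194 193 159
209 122 122 123 121 126 147 165 173 163 126 102 122 156 181 192 193 189 156
210 126 125 127 123 125 128 133 143 130  87  70  77 110 166 189 191 189 153
211 130 126 126 128 128 126 125 113  87  74  69  72  99 163 186 190 185 151
212 129 129 127 127 126 129 125 106  75  68  67  74 130 174 193 193 181 141
213 144 140 125 119 121 123 118  97  73  73  75  87 156 190 196 196 178 131
214 167 163 133 123 123 122 108  85  68  74  71  93 161 190 196 195 170 115
215 181 187 164 141 134 122 100  72  73  74  76 114 170 189 192 191 161 101
216 191 203 193 180 157 116  87  74  73  77  92 141 180 194 195 192 160  93
217 197 207 205 201 175 115  77  72  76  83 128 167 187 196 197 193 159  89
218 201 206 208 206 179 117  76  73  74  87 155 188 195 199 198 197 161  92
219 180 191 198 200 173 107  77  72 
[... 1363 characters left out ...]
72  47  38  43  50  54  56  56
205  55  55  55  55  55  62  81  98  90  64  47  50  54  54  55  55
206  56  55  54  55  56  63  83 103 101  80  58  54  54  55  54  56
207  56  54  55  55  56  67  87 106 106  88  64  55  53  54  56  55
K0 [0.4991 0.0028 0.    ]
top top c [262.9367 214.034 ] bot c [262.4167 215.0784] 13mm x [263.0856 207.5152] 13mm y [256.3903 213.8522]
side top c [282.3868 195.4799] bot c [281.7849 201.122 ] 13mm x [278.3828 192.7883] 13mm y [279.1622 198.5721]
top top c [387.016  189.1583] bot c [383.0606 190.9435] 13mm x [386.901 182.324] 13mm y [380.1361 188.9583]
side top c [322.2647 123.0291] bot c [320.9835 129.557 ] 13mm x [318.3749 120.9038] 13mm y [319.5343 125.4406]
```

Call:
carry_out:
  moves:
    - [0, -1, 0, 0.13]
    - [-0.2, -2.5, 0, 0.14]
    - [-0.2, -2.5, 0, 0.14]
    - [-0.2, -2.5, 0, 0.14]
    - [-0.2, -2.5, 0, 0.14]
    - [-0.2, -2.5, 0, 0.14]
    - [-0.2, -2.5, 0, 0.14]
    - [-0.2, -2.5, 0, 0.14]
    - [0, -2.5, 0, 0.14]
    - [0, -2, 0, 0.13]
    - [0, -1, 0, 0]
    - [0, 0, 0, 0]
  hand: 3.0

```text
time_s: 16.6
tool_pos: [0.5388, -0.2527, 0.4415]
tool_rot: [-69.2, 89.7, -91.3]
force: [-0.2, 0.4, -0.2]
grip_width: 0.03
```

```bash
python3 -c "
from h import *
st()"
```

```text
t 16.6 tcp [ 0.5388 -0.2527  0.4415] tip [ 0.5387 -0.2537  0.2595] tooly 67.88 x [-0.0001 -0.0056 -1.    ]
q [ 50.4927  13.3492 -33.168   87.2802   7.6519  81.4668  84.7893] F [-0.1543  0.4392 -0.1733] T [ 0.1111 -0.1578 -0.0422] w 0.03
```

Call:
carry_out:
  moves:
    - [0.35, 1.2, -1.5, 0]
    - [0.35, 1.2, -1.5, 0]
    - [0, 0.2, -1, 0]
    - [0, 0, 0, 0]
    - [0, 0, 0, 0]

```text
time_s: 17.1
tool_pos: [0.5464, -0.2189, 0.3966]
tool_rot: [-111.0, 89.8, -133.1]
force: [-0.1, 0.4, 0.6]
grip_width: 0.0298
```

```bash
python3 - <<'E'
from h import *
o,R=st()
s=viewer.read_camera("side");t=viewer.read_camera("top")
cv2.imwrite("pics/e1.png",np.hstack([cv2.resize(cv2.convertScaleAbs(i[y:y+80,x:x+66,::-1],alpha=1.8),None,fx=6,fy=6,interpolation=cv2.INTER_CUBIC) for i,x,y in((s,289,85),(t,350,150))]))
E
```

```text
t 17.1 tcp [ 0.5464 -0.2189  0.3966] tip [ 0.546  -0.2194  0.2146] tooly 67.93 x [-0.0024 -0.0025 -1.    ]
q [ 48.3462  13.9892 -34.1767  91.882    8.2008  76.6989  80.9832] F [-0.1337  0.3509  0.6032] T [ 0.0175 -0.1546 -0.034 ] w 0.0298
```

View pics/e1.png

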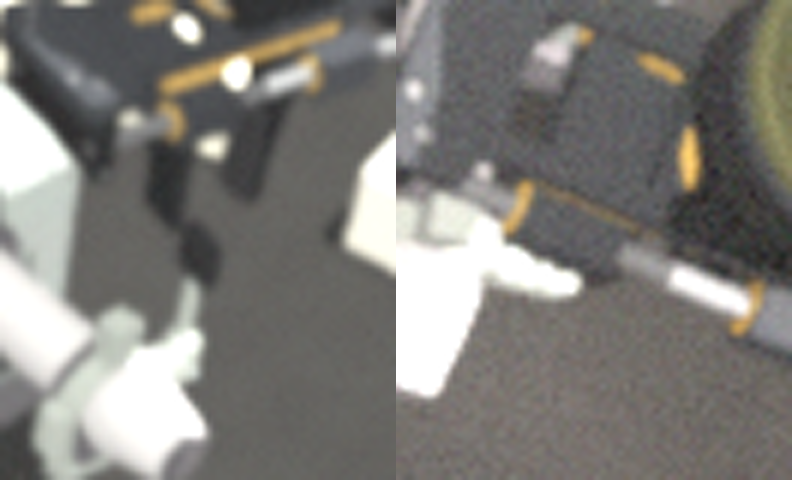

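Call:
carry_out:
  moves:
    - [0, -0.7, 0, 0]
    - [0, 0, 0, 0]
    - [0, 0, 0, 0]

```text
time_s: 17.5
tool_pos: [0.5466, -0.2282, 0.3985]
tool_rot: [-62.9, 89.7, -85.1]
force: [-0.1, 0.9, -0.1]
grip_width: 0.0299
```

```bash
python3 -c "
from h import *
st()"
```

```text
t 17.5 tcp [ 0.5466 -0.2282  0.3985] tip [ 0.5466 -0.2291  0.2165] tooly 67.78 x [ 0.0004 -0.0046 -1.    ]
q [ 48.7733  14.2759 -33.8668  91.3107   8.3711  76.8015  81.6013] F [-0.0575  0.8829 -0.0901] T [ 0.1187 -0.1636 -0.006 ] w 0.0299
```

Call:
carry_out:
  moves:
    - [0, 0.13, 0, 0]
    - [0, 0, -1, 0]
    - [0, 0, -1.5, 0]
    - [0, 0, -1.5, 0]
    - [0, 0, -0.8, 0]
    - [0, 0, 0, 0]
    - [0, 0, 0, 0]

```text
time_s: 18.2
tool_pos: [0.5456, -0.2271, 0.3446]
tool_rot: [-99.4, 89.8, -121.7]
force: [0.3, -0.0, 0.3]
grip_width: 0.0298
```

```bash
python3 -c "
from h import *
st()"
```

```text
t 18.2 tcp [ 0.5456 -0.2271  0.3446] tip [ 0.5453 -0.2277  0.1626] tooly 67.73 x [-0.002  -0.0033 -1.    ]
q [ 48.379   16.2869 -33.5702  95.4116   9.6544  71.2186  80.4661] F [ 0.346  -0.0176  0.2798] T [ 0.0442 -0.1401 -0.0005] w 0.0298
```

Call:
carry_out:
  moves:
    - [0, 0, 0.3, 0]
    - [0, 0, 0, 0]

```text
time_s: 18.4
tool_pos: [0.5459, -0.2271, 0.3483]
tool_rot: [-89.0, 89.8, -111.3]
force: [0.1, -0.2, 0.5]
grip_width: 0.0301
```

Call:
carry_out:
  moves:
    - [0, 0, 0, 0]
    - [0, 0, 0, 0]
    - [0, 0, 0, 0]
    - [0, 0, 0, 0]
    - [0, 0, 0, 0]
    - [0, 0, 0, 0]
  hand: 0.5
  force: 40

```text
time_s: 19.0
tool_pos: [0.5466, -0.2269, 0.3505]
tool_rot: [-42.6, 89.7, -64.8]
force: [0.0, 0.1, -0.2]
grip_width: 0.0097
```

```bash
python3 -c "
from h import *
st()"
```

```text
t 19.0 tcp [ 0.5466 -0.2269  0.3505] tip [ 0.547  -0.2278  0.1685] tooly 67.74 x [ 0.0022 -0.0048 -1.    ]
q [ 48.4025  16.0215 -33.6335  95.0044   9.5133  71.5875  80.5447] F [ 0.0206  0.0822 -0.2213] T [ 0.0914 -0.1688  0.0204] w 0.0097
```

Call:
carry_out:
  moves:
    - [0, 0, 0, -0.1]
    - [0, 0, 0, -0.1]
    - [0, 0, 0, -0.1]
    - [0, 0, 0, -0.1]
    - [0, 0, 0, -0.1]

```text
time_s: 19.5
tool_pos: [0.5456, -0.2266, 0.3503]
tool_rot: [-90.3, 89.7, -142.2]
force: [-0.3, 0.6, 0.5]
grip_width: 0.0099
```

```bash
cat >> h.py <<'E'
def tq(n=8):
    o,R=st();L=[o["wrist_torque"][2]];F=[o["force"]]
    for i in range(n-1): viewer.read_camera("side");o=sensors.get_obs();L.append(o["wrist_torque"][2]);F.append(o["force"])
    R=Ro.from_euler("xyz",o["tool_rot"],degrees=True).as_matrix()
    print("Tz",np.round(L,3),"mean",np.mean(L).round(4),"F",np.mean(F,0),"tooly",np.degrees(np.arctan2(R[1,1],R[0,1])),"turned",np.radians(67.74-np.degrees(np.arctan2(R[1,1],R[0,1]))))
E
python3 -c "
from h import *
tq()"
```

```text
t 19.5 tcp [ 0.5456 -0.2266  0.3503] tip [ 0.5448 -0.2272  0.1683] tooly 38.07 x [-0.0042 -0.0033 -1.    ]
q [ 45.2059  15.4493 -29.7498  95.1057   8.2617  71.7609  51.7976] F [-0.3071  0.6248  0.4865] T [0.339  0.0279 0.0369] w 0.0099
Tz [ 0.037 -0.018 -0.008  0.011 -0.014 -0.052 -0.034  0.043] mean -0.0043 F [0.1796 0.2962 0.6687] tooly 38.377073585934475 turned 0.5124797439462552
```

```bash
sed -i 's/L=\[o\["wrist_torque"\]\[2\]\];/print("eff7",o["effort"][6]);L=[o["wrist_torque"][2]];/; s/    print("Tz"/    print("eff7",o["effort"][6]);print("Tz"/' h.py; grep -n eff7 h.py | head -3; python3 -c "
from h import *
print(sensors.get_obs()['effort'])"
```

```text
24:    o,R=st();print("eff7",o["effort"][6]);L=[o["wrist_torque"][2]];F=[o["force"]]
27:    print("eff7",o["effort"][6]);print("Tz",np.round(L,3),"mean",np.mean(L).round(4),"F",np.mean(F,0),"tooly",np.degrees(np.arctan2(R[1,1],R[0,1])),"turned",np.radians(67.74-np.degrees(np.arctan2(R[1,1],R[0,1]))))
[  0.0651 -40.9348  -3.7954 -29.4969   0.1297   0.1287   0.0189]
```

Call:
carry_out:
  moves:
    - [0, 0, 0, -0.05]
    - [0, 0, 0, -0.05]

```text
time_s: 20.05
tool_pos: [0.5456, -0.2267, 0.3503]
tool_rot: [-94.2, 89.7, -151.6]
force: [-0.2, -0.1, 1.6]
grip_width: 0.0099
```

```bash
python3 -c "
from h import *
tq(4)"
```

```text
t 20.05 tcp [ 0.5456 -0.2267  0.3503] tip [ 0.5447 -0.2272  0.1683] tooly 32.61 x [-0.0048 -0.0026 -1.    ]
q [ 44.6625  15.3716 -29.0743  95.1081   8.0261  71.7725  46.5231] F [-0.1843 -0.098   1.5958] T [0.1806 0.008  0.0951] w 0.0099
eff7 0.43588793836534023
eff7 -0.13298575300723314
Tz [0.095 0.042 0.015 0.045] mean 0.0492 F [-0.3314 -0.0311  1.152 ] tooly 32.753790753771135 turned 0.6106245441383771
```

Call:
carry_out:
  moves:
    - [0, 0, 0, -0.05]
    - [0, 0, 0, -0.05]
    - [0, 0, 0, -0.05]

```text
time_s: 20.5
tool_pos: [0.5454, -0.2268, 0.3503]
tool_rot: [-95.7, 89.7, -161.5]
force: [-0.5, -0.1, 1.1]
grip_width: 0.0098
```

```bash
python3 -c "
from h import *
tq(6)"
```

```text
t 20.5 tcp [ 0.5454 -0.2268  0.3503] tip [ 0.5444 -0.2271  0.1683] tooly 24.2 x [-0.0057 -0.0019 -1.    ]
q [ 43.7962  15.2337 -28.0145  95.1286   7.6726  71.7886  38.3756] F [-0.4607 -0.0702  1.0753] T [0.107  0.0569 0.1072] w 0.0098
eff7 0.42524758726358414
eff7 -0.01679881475865841
Tz [0.107 0.055 0.031 0.003 0.072 0.022] mean 0.0483 F [-0.1603  0.21    0.9143] tooly 24.301104045576526 turned 0.7581517578359342
```

Call:
carry_out:
  moves:
    - [0, 0, 0, -0.05]
    - [0, 0, 0, -0.05]
    - [0, 0, 0, -0.05]

```text
time_s: 21.05
tool_pos: [0.5453, -0.2269, 0.3502]
tool_rot: [-96.1, 89.6, -170.4]
force: [-0.8, -0.6, 1.9]
grip_width: 0.0099
```

```bash
python3 -c "
from h import *
tq(6)"
```

```text
t 21.05 tcp [ 0.5453 -0.2269  0.3502] tip [ 0.5442 -0.2271  0.1682] tooly 15.67 x [-0.0063 -0.0011 -1.    ]
q [ 42.94    15.1083 -26.9574  95.1463   7.3159  71.7921  30.1208] F [-0.8201 -0.5656  1.8864] T [0.0728 0.1019 0.1015] w 0.0099
eff7 0.430055083706975
eff7 -0.010137661301996559
Tz [ 0.101  0.044  0.039  0.045  0.006 -0.052] mean 0.0307 F [-0.2461 -0.5937  1.1883] tooly 15.784678803277515 turned 0.9067914188140078
```

Call:
carry_out:
  moves:
    - [0, 0, 0, -0.05]
    - [0, 0, 0, -0.05]
    - [0, 0, 0, -0.05]

```text
time_s: 21.6
tool_pos: [0.5452, -0.227, 0.3502]
tool_rot: [-96.1, 89.6, -178.9]
force: [-1.5, 0.1, 0.8]
grip_width: 0.0097
```

```bash
python3 -c "
from h import *
tq(5)"
```

```text
t 21.6 tcp [ 0.5452 -0.227   0.3502] tip [ 0.5439 -0.2271  0.1682] tooly 7.13 x [-0.0069 -0.0001 -1.    ]
q [ 42.0974  14.9875 -25.915   95.1671   6.961   71.797   21.8557] F [-1.5227  0.0555  0.8472] T [0.0972 0.0198 0.0518] w 0.0097
eff7 0.4312283545732498
eff7 -0.030224056681618094
Tz [ 0.052  0.075 -0.013  0.004 -0.04 ] mean 0.0157 F [-0.4362  0.2528  1.2402] tooly 7.268605945039418 turned 1.055424929529987
```

Call:
carry_out:
  moves:
    - [0.05, 0, 0, -0.05]
    - [0.05, 0, 0, -0.05]
    - [0, 0, 0, -0.05]

```text
time_s: 22.1
tool_pos: [0.5456, -0.2273, 0.3501]
tool_rot: [-95.3, 89.5, 173.3]
force: [-0.2, -0.6, 0.7]
grip_width: 0.0094
```

```bash
python3 -c "
from h import *
tq(5)"
```

```text
t 22.1 tcp [ 0.5456 -0.2273  0.3501] tip [ 0.5439 -0.2271  0.1682] tooly -1.35 x [-0.009   0.0011 -1.    ]
q [ 41.2184  14.9767 -24.8807  95.0705   6.6668  71.92    13.5995] F [-0.1994 -0.6405  0.7448] T [0.0948 0.0817 0.063 ] w 0.0094
eff7 0.4248182661831379
eff7 -0.046166059328243136
Tz [ 0.063  0.109  0.053  0.055 -0.024] mean 0.0511 F [-0.5548  0.2734  1.4545] tooly -1.2213976894464882 turned 1.2036034464580512
```

Call:
carry_out:
  moves:
    - [0, 0, 0, -0.05]
    - [0, 0, 0, -0.05]
    - [0, 0, 0, -0.05]

```text
time_s: 22.6
tool_pos: [0.5455, -0.2274, 0.3502]
tool_rot: [-92.8, 89.5, 167.4]
force: [-1.4, 0.4, 1.9]
grip_width: 0.0099
```

```bash
python3 -c "
from h import *
tq(5)"
```

```text
t 22.6 tcp [ 0.5455 -0.2274  0.3502] tip [ 0.5439 -0.227   0.1682] tooly -9.8 x [-0.0089  0.002  -1.    ]
q [ 40.404   14.8574 -23.8686  95.0957   6.311   71.8937   5.4214] F [-1.3736  0.3644  1.8877] T [0.0249 0.0449 0.0979] w 0.0099
eff7 0.42669301852583885
eff7 -0.02532639366108924
Tz [ 0.098  0.012  0.056  0.007 -0.021] mean 0.0303 F [-0.666  -0.0226  1.3536] tooly -9.677792776276975 turned 1.3511953835727148
```

Call:
carry_out:
  moves:
    - [0, 0, 0, -0.05]
    - [0, 0, 0, -0.05]
    - [0, 0, 0, -0.05]

```text
time_s: 23.1
tool_pos: [0.5454, -0.2276, 0.3501]
tool_rot: [-91.0, 89.5, 160.7]
force: [0.1, -0.7, 1.6]
grip_width: 0.0096
```

```bash
python3 -c "
from h import *
tq(5)"
```

```text
t 23.1 tcp [ 0.5454 -0.2276  0.3501] tip [ 0.5438 -0.227   0.1682] tooly -18.25 x [-0.0088  0.0031 -1.    ]
q [ 39.6009  14.7522 -22.8668  95.1222   5.9581  71.8705  -2.7544] F [ 0.1284 -0.7184  1.6416] T [-0.0493  0.1071  0.1051] w 0.0096
eff7 0.42650777846574783
eff7 -0.022574480390176177
Tz [ 0.105  0.04  -0.001  0.043 -0.047] mean 0.0281 F [-0.267  -0.4693  1.034 ] tooly -18.13091944644134 turned 1.498730276055228
```

Call:
carry_out:
  moves:
    - [0, 0, 0, -0.05]
    - [0, 0, 0, -0.05]
    - [0, 0, 0, -0.05]

```text
time_s: 23.6
tool_pos: [0.5453, -0.2278, 0.3501]
tool_rot: [-88.7, 89.4, 154.5]
force: [-0.6, -0.9, 1.5]
grip_width: 0.0099
```

```bash
python3 -c "
from h import *
tq(5)"
```

```text
t 23.6 tcp [ 0.5453 -0.2278  0.3501] tip [ 0.5437 -0.227   0.1682] tooly -26.71 x [-0.0087  0.0041 -1.    ]
q [ 38.8045  14.6461 -21.8733  95.1503   5.6093  71.8485 -10.934 ] F [-0.5866 -0.9492  1.4804] T [-0.0464  0.0335  0.0587] w 0.0099
eff7 0.42662573978304863
eff7 -0.022812652168795466
Tz [0.059 0.023 0.027 0.011 0.005] mean 0.0252 F [-0.3047 -0.9376  1.3803] tooly -26.58724486585568 turned 1.6463209972440984
```

Call:
carry_out:
  moves:
    - [0, 0, 0, -0.05]
    - [0, 0, 0, -0.05]
    - [0, 0, 0, -0.05]

```text
time_s: 24.1
tool_pos: [0.5451, -0.2279, 0.3501]
tool_rot: [-86.8, 89.4, 148.0]
force: [-0.5, -0.5, 1.0]
grip_width: 0.0099
```

```bash
python3 -c "
from h import *
tq(5)"
```

```text
t 24.1 tcp [ 0.5451 -0.2279  0.3501] tip [ 0.5436 -0.227   0.1681] tooly -35.16 x [-0.0084  0.0053 -1.    ]
q [ 38.0192  14.5414 -20.8909  95.1869   5.26    71.8162 -19.115 ] F [-0.4629 -0.5089  0.9631] T [-0.0574  0.1022  0.1322] w 0.0099
eff7 0.4268495086580515
eff7 -0.022457697778008878
Tz [ 0.132  0.05  -0.006  0.043  0.057] mean 0.0553 F [-0.6044 -0.5214  1.4649] tooly -35.03755490778915 turned 1.7938067302901777
```

Call:
carry_out:
  moves:
    - [0, 0, 0, -0.05]
    - [0, 0, 0, -0.05]
    - [0, 0, 0, -0.05]

```text
time_s: 24.6
tool_pos: [0.545, -0.2281, 0.3501]
tool_rot: [-84.5, 89.4, 141.9]
force: [-0.4, -1.0, 1.9]
grip_width: 0.0093
```

```bash
python3 -c "
from h import *
tq(5)"
```

```text
t 24.6 tcp [ 0.545  -0.2281  0.3501] tip [ 0.5435 -0.2269  0.1681] tooly -43.61 x [-0.008   0.0063 -0.9999]
q [ 37.236   14.4364 -19.916   95.227    4.9161  71.7803 -27.2989] F [-0.3932 -0.9991  1.8728] T [-0.0604  0.1486  0.0648] w 0.0093
eff7 0.42717366479337215
eff7 -0.022649398888461292
Tz [ 0.065  0.008 -0.05  -0.004  0.005] mean 0.0047 F [-0.2793 -0.8565  1.1841] tooly -43.48940739615666 turned 1.9413193841050664
```

Call:
carry_out:
  moves:
    - [0, 0, 0, -0.05]
    - [0, 0, 0, -0.05]
    - [0, 0, 0, -0.05]

```text
time_s: 25.1
tool_pos: [0.5448, -0.2282, 0.35]
tool_rot: [-81.8, 89.4, 136.2]
force: [-1.1, -0.3, 1.0]
grip_width: 0.0097
```

```bash
python3 -c "
from h import *
tq(5)"
```

```text
t 25.1 tcp [ 0.5448 -0.2282  0.35  ] tip [ 0.5434 -0.2269  0.1681] tooly -52.06 x [-0.0076  0.0073 -0.9999]
q [ 36.464   14.3366 -18.953   95.2741   4.5805  71.7386 -35.4818] F [-1.116  -0.2532  0.9852] T [-0.0605  0.116   0.1301] w 0.0097
eff7 0.4038183018565178
eff7 -0.019948154222220182
Tz [0.13  0.088 0.057 0.015 0.013] mean 0.0605 F [-0.2062 -0.4688  1.3745] tooly -51.940144898292296 turned 2.0888125777390947
```

Call:
carry_out:
  moves:
    - [0, 0, 0, -0.05]
    - [0, 0, 0, -0.05]

```text
time_s: 25.5
tool_pos: [0.5447, -0.2283, 0.35]
tool_rot: [-79.9, 89.4, 132.5]
force: [-1.1, -1.5, 1.5]
grip_width: 0.0098
```

```bash
python3 -c "
from h import *
tq(8)"
```

```text
t 25.5 tcp [ 0.5447 -0.2283  0.35  ] tip [ 0.5434 -0.2269  0.168 ] tooly -57.63 x [-0.0072  0.0079 -0.9999]
q [ 35.9601  14.2723 -18.3274  95.307    4.3666  71.7032 -40.8793] F [-1.0842 -1.4605  1.4827] T [-0.0985  0.1502  0.0975] w 0.0098
eff7 0.37409202195703983
eff7 -0.03573579713702202
Tz [ 0.097  0.123 -0.011  0.021 -0.015  0.059  0.01  -0.012] mean 0.0339 F [-0.3425 -0.9272  1.3723] tooly -57.56881896426864 turned 2.1870514727119983
```

Call:
carry_out:
  moves:
    - [0, 0, 0, -0.05]
    - [0, 0, 0, -0.05]

```text
time_s: 26.05
tool_pos: [0.5447, -0.2284, 0.35]
tool_rot: [-78.3, 89.4, 128.3]
force: [-0.6, -0.2, 0.9]
grip_width: 0.0095
```

```bash
python3 -c "
from h import *
tq(8)"
```

```text
t 26.05 tcp [ 0.5447 -0.2284  0.35  ] tip [ 0.5434 -0.2268  0.168 ] tooly -63.35 x [-0.0067  0.0085 -0.9999]
q [ 35.4347  14.2038 -17.6829  95.3411   4.1418  71.667  -46.4286] F [-0.611  -0.2127  0.933 ] T [-0.1255  0.1826  0.1876] w 0.0095
eff7 0.34745042212307453
eff7 -0.050819031894207
Tz [0.188 0.12  0.034 0.055 0.035 0.057 0.062 0.066] mean 0.0769 F [-0.3697 -1.01    1.0176] tooly -63.25304284746292 turned 2.286259894894236
```

Call:
carry_out:
  moves:
    - [0, 0, 0, -0.03]
    - [0, 0, 0, -0.03]

```text
time_s: 26.6
tool_pos: [0.5446, -0.2284, 0.35]
tool_rot: [-76.9, 89.4, 126.3]
force: [-1.6, -0.7, 0.7]
grip_width: 0.0096
```

```bash
python3 -c "
from h import *
tq(10)"
```

```text
t 26.6 tcp [ 0.5446 -0.2284  0.35  ] tip [ 0.5434 -0.2268  0.168 ] tooly -66.85 x [-0.0065  0.0089 -0.9999]
q [ 35.1189  14.1617 -17.2895  95.3662   4.0095  71.644  -49.8237] F [-1.5608 -0.7047  0.7372] T [-0.1483  0.1301  0.2149] w 0.0096
eff7 0.14787290710955858
eff7 -0.09823568165302277
Tz [0.215 0.133 0.144 0.064 0.118 0.093 0.103 0.097 0.123 0.103] mean 0.1192 F [-0.6865 -1.1479  1.1923] tooly -66.72993789804214 turned 2.3469431612731384
```

Resting torque is about 0.10 N m and turning torque about 0.17, with contact about 0.34 rad back, so it is snug. Releasing now.

Call:
carry_out:
  moves:
    - [0, 0, 0, 0]
    - [0, 0, 0, 0]
    - [0, 0, 0, 0]
    - [0, 0, 0, 0]
  hand: 3.0

```text
time_s: 27.45
tool_pos: [0.545, -0.2272, 0.3493]
tool_rot: [-84.8, 89.3, 118.5]
force: [0.5, -0.6, -0.1]
grip_width: 0.0282
```

Call:
carry_out:
  moves:
    - [0, 0, 1, 0]
    - [0, 0, 2, 0]
    - [0, 0, 3, 0]
    - [0, 0, 3, 0]
    - [0, 2, 1, 0]
    - [0, 4, 0, 0]
    - [0, 4, 0, 0]
    - [0, 4, 0, 0]
    - [0, 4, 0, 0]
    - [0, 3, 0, 0]
    - [0, 0, 0, 0]
    - [0, 0, 0, 0]

```text
time_s: 28.65
tool_pos: [0.5394, 0.0015, 0.4548]
tool_rot: [-89.9, 89.0, 113.8]
force: [0.1, -0.4, 0.5]
grip_width: 0.0301
```

```bash
python3 - <<'E'
from h import *
st()
t=viewer.read_camera("top");s=viewer.read_camera("side")
def crop(im,x,y):
    return cv2.resize(im[y:y+80,x:x+66,::-1],None,fx=6,fy=6,interpolation=cv2.INTER_CUBIC)
cv2.imwrite("pics/f1.png",np.hstack([crop(t,335,149),crop(s,281,95)]))
E
```

```text
t 28.65 tcp [0.5394 0.0015 0.4548] tip [0.5382 0.0043 0.2728] tooly -66.35 x [-0.0067  0.0152 -0.9999]
q [ 22.5904   5.2766 -26.9197  93.552    1.503   82.0616 -70.7969] F [ 0.0545 -0.3763  0.5219] T [-0.0222  0.0314  0.0273] w 0.0301
```

View pics/f1.png

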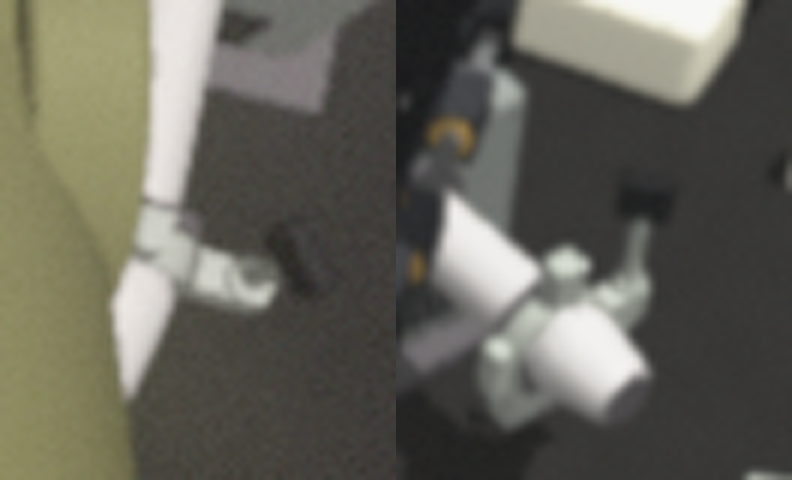

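The band still seems to be on the seat, but it may have shifted about a pixel. I'll move the arm clear and measure the shift by patch tracking against the picture taken before tightening.

Call:
carry_out:
  moves:
    - [0, 4, 0, 0]
    - [0, 4, 0, 0]
    - [0, 4, 0, 0]
    - [0, 4, 0, 0]
    - [0, 3, 0, 0]
    - [0, 0, 0, 0]
    - [0, 0, 0, 0]

```text
time_s: 29.45
tool_pos: [0.5413, 0.1847, 0.4529]
tool_rot: [-78.2, 89.1, 123.9]
force: [-0.3, -0.5, -0.2]
grip_width: 0.0297
```

```bash
python3 - <<'E'
from h import *
avg=lambda n:np.mean([viewer.read_camera(n).astype(float) for _ in range(6)],0).astype(np.uint8)
t=avg("top");s=avg("side");np.save("pics/tg.npy",t);np.save("pics/sg.npy",s)
g=lambda im:cv2.cvtColor(im,cv2.COLOR_RGB2GRAY)
def crop(im,x,y): return cv2.resize(im[y:y+80,x:x+66,::-1],None,fx=6,fy=6,interpolation=cv2.INTER_CUBIC)
cv2.imwrite("pics/g1.png",np.vstack([np.hstack([crop(a,335,149)[150:400],crop(b,281,95)[130:380+0]]) for a,b in((np.load("pics/td.npy"),np.load("pics/sd.npy")),(t,s))]))
P={"top":[("tab",359,186),("knuck",338,185),("hous",372,195),("tip",352,212)],"side":[("tab",309,138.5),("knuck",298,153),("hous",320,143),("tip",318,160)]}
for n,a,b in(("top",np.load("pics/td.npy"),t),("side",np.load("pics/sd.npy"),s)):
    for nm,u,v in P[n]:
        q,ok,e=cv2.calcOpticalFlowPyrLK(g(a),g(b),np.float32([[[u,v]]]),None,winSize=(11,11),maxLevel=0)
        print(n,nm,(q[0,0]-[u,v]).round(2),ok.ravel(),e.ravel())
E
```

```text
top tab [-0.42  0.25] [1] [5.5511]
top knuck [-0.03 -0.12] [1] [3.3311]
top hous [0.69 1.15] [1] [14.2472]
top tip [0.07 0.07] [1] [3.1942]
side tab [0.37 0.3 ] [1] [5.1227]
side knuck [-0.22 -0.26] [1] [6.7167]
side hous [0.56 0.11] [1] [6.5186]
side tip [ 0. -0.] [1] [0.3373]
```

View pics/g1.png

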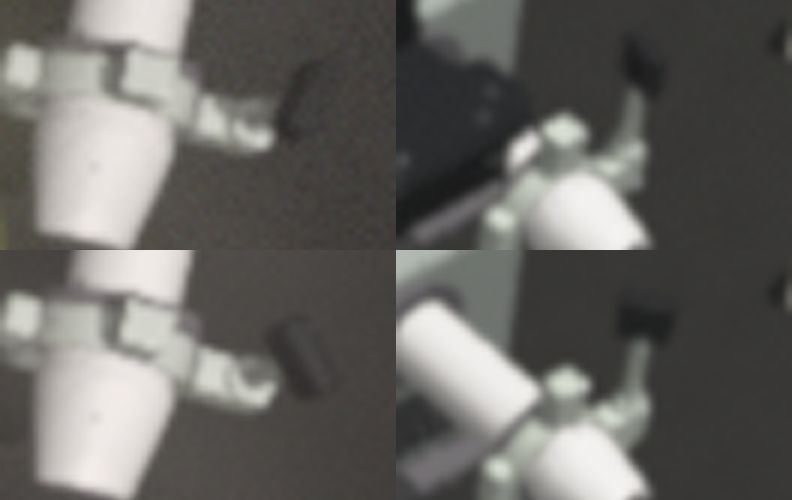

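```bash
python3 -c "
from h import *
st();print(env.sign_off())"
```

```text
t 30.05 tcp [0.5408 0.1856 0.4534] tip [0.5393 0.1881 0.2714] tooly -67.77 x [-0.0078  0.0134 -0.9999]
q [  9.4973  10.3423 -35.0525  89.2407   5.0761  82.3715 -93.5696] F [-0.2546 -0.8103  0.2075] T [ 0.0325 -0.0541 -0.0215] w 0.0299
the job is handed in; nothing more can be done
None
```

The large clamp is on the stub against the collar and tightened. I handed the job in at about 30 s with the gripper open and well clear; no verdict was reported.

**Fitting:** I took the clamp from its slot by the tab and centred it on the cone by light touches. I then slid it on until the collar stopped it, at no more than a few newtons, and let it hang.

**Tightening:** I turned the key clockwise 2.35 rad in one grip. The saddle met the pad at about 2.0 rad. At the end the resting torque was about 0.10 N m, which I take to mean a turning torque of about 0.155, inside the 0.14–0.2 snug range.

**Last checks:**
- **Position:** The final pictures show the band still on the seat. Its middle moved back about 0.5–1 mm while tightening, within the 3.5 mm allowed.
- **Twist:** The band twisted slightly: the screw side moved about 2 mm away from the collar while the knuckle side stayed put.
- **Pad force:** I could only infer this from torque. I estimate about 20 N, and the single readings were noisy; the last one taken while turning was 0.215 N m.
- **Other objects:** I felt no contact with the small clamp, tins or bottle, but I did not measure them again at the end.

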